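# Change over the sprouting turntable

## Robot

A 7-joint arm with a two-finger parallel gripper is mounted at the origin on the work surface. World frame = base frame: x ahead of the robot, y to its left, z up, the work surface at z = 0. Lengths are in m, angles in rad, forces in N, time in s.
With the tool pointing down it reaches from about 0.425 to 0.875 m from the base axis. Payload 4.7 kg.
Tool frame: the origin (TCP) lies at the very end of the fingers, on their centre line; the grasp point (between the pads) lies 19 mm behind it; z points along the fingers, y is the direction in which the jaws open and shut (so a half turn about z gives the same grasp; the last joint's range is limited). The gripper opens to 87 mm and grips with 3 to 60 N. Pads are 19 mm wide; open, the fingers measure 117 mm over their backs; the gripper's body (75 mm by 190 mm) begins 51 mm behind the grasp point.
Start: joints at [1.173, 0.321, -0.07, 1.45, 0.023, 1.371, -0.057], TCP at [0.26, -0.596, 0.223] pointing down, gripper open.
Joint ranges: [-2.86, 2.86], [-0.3, 2.09], [-1.38, 1.24], [0.06, 2.45], [-1.56, 4.7], [0.09, 2.05], [-2.69, 2.69]. Speed limits (rad/s): [2.57, 2.57, 3.14, 3.14, 3.14, 3.14, 3.14].

## Interface

Orientations are given as a rotation vector (axis times angle).
In Python, from bench import ctrl gives the robot as it stands. The module is installed in compiled form; this text tells all that it offers.
- The arm moves only by the tool move_arm, never from a script. Its arguments are lists of equal length, an entry for each row: "dp": the shift along the tool's x, y, z in units of 30 mm (1.0 is 30 mm), a list of three; "turn": the turn about the tool's z in units of 5 degrees (1.0 is 5 degrees); "jaw": the opening, from -1 (shut) to 1 (fully open). A call has 1 to 5 rows; each row is the pose to reach, as a shift and turn from the pose commanded when the call began, along the tool's axes at that moment; what a row does not reach only later rows make up. A row lasts 1/10 s, in which the tool goes at most 50 mm and 8.59 degrees, less where a joint would pass 70% of its speed; a pose out of reach is approached as far as the arm can. A call with a gripper value outside its range is refused whole. The fingers move at their own pace and stop on an object; "grip_force" is the grip in N (left out, the last holds). Time passes only in rows, so rows that repeat a pose let the fingers close. It gives the time, the measured TCP pose, the force and the opening at its end, in the units of the state.
- ctrl.get_state(): the state, without advancing time (a new reading comes with each control period).
- ctrl.get_image(name): name is "scene" or "top" or "wrist"; returns the picture (420x560x3 uint8, red, green, blue); there is no depth.
- ctrl.camera_info(name): a dict with "intrinsics" (3x3 intrinsics, pixels), "extrinsics" (4x4, takes a point from world to camera coordinates). Camera axes: x right, y up, looking along -z (the intrinsics and any distortion apply to the point x, -y, -z); pixel columns grow to the right and rows downward; lengths in m; the calibration is good to about 2 mm. A picture is of the moment at which its call begins: read the wrist's pose just before it. camera_info takes no time and is no camera call; for the wrist camera it gives the pose at the moment of the call.
- ctrl.close_job(): hands the job in, once; it reports no verdict.
Trained networks look in the newest picture that a camera, given by its name, has taken for a name from the list of things; names that differ only in an ending like _2 or _b are one class to them, and where a whole thing is asked for, a point or a joint stands for the part that bears it (a point fixed in the world has none). Each returns a list of dicts, best first, with "confidence" (0 to 1); they miss things now and then, are a little off and sometimes report something else, mostly with a low value. They report only what shows in the picture. A call takes as long as a camera call. They do not tell look-alikes from the thing itself.
- ctrl.look_for(camera, target): "rect" ([centre column, centre row, width, height] in pixels, round what is visible of it).
- ctrl.masks_of(camera, target): "region" (420x560 bool, what is visible of it) and "rect" ([centre column, centre row, width, height] in pixels, round what is visible of it).
The state is a dict: "time": time; "joint_positions": joint angles; "qd": joint speeds; "joint_torque": joint torques, N m; "position": TCP position; "tool_rot": TCP orientation; "ft_force": force on the tool from outside, world axes, zero at the start; "torque": the same for the moment, N m; "grip_width": opening from 0.0 (shut) to 1.0 (fully open).
Only numpy, scipy, OpenCV 4.12 (cv2) and the standard library are available. Lean on these libraries where they do the work, as an engineer would, in place of code of your own. Each camera call takes 0.05 s, during which the arm holds its last target. There are 200 camera calls.

## Task

First shut the water feed by pushing the spokes of the star wheel clockwise (seen from above) to its stop. With the feed shut, lift every tipped-over pot off the free-spinning turntable into the clear tub, and stand the one fresh pot of the same size as the tipped ones upright in the small ring at the turntable's middle, keeping it upright all the way and leaving the other two fresh pots and the things at the back of the bench alone. Then push the star wheel anticlockwise until the feed is fully open again.

Things in the scene. Friction and masses are not known exactly. Their poses are not given: they have to be found in the camera images.
- feed_wheel (a joint): angle of the valve's star wheel: 0 = feed fully shut (stop), 3.8 rad = fully open (stop); grows anticlockwise seen from above; it stays where it is left and takes about 2 to 4 N at 65 mm from the axis to turn
- wheel_hub (a point): centre of the star wheel, on its upright axis, at spoke height (100 mm above the bench); its axes are the valve's. Five round level spokes, 14 mm thick, reach 95 mm from the axis (20 mm black end balls; hub 40 mm across): one at (joint value) anticlockwise from the valve's x axis, the others every 72 degrees. Outside 56 mm from the axis there are 85 mm free below the spokes on the -x side
- valve: the valve, fixed; origin at its foot under the wheel's axis. A clear flat splash guard, top 126 mm above the bench, covers the half of the wheel on the valve's +x side (from 5 mm past the axis), 190 mm wide, on two 12 mm steel posts at its far corners; the half on the -x side (towards the robot) is open from above: turn the wheel there, spoke after spoke
- platter_mid (a point): middle of the top face of the turntable's plywood disc (300 mm across, 46 mm above the bench); the disc spins freely about its upright axis when touched; a ring 80 mm across is marked round this point
- tub: clear plastic tub, open at the top, fixed to the bench, 340 mm (its x) by 240 mm (its y) by 75 mm high, walls 4 mm, floor 4 mm; origin at the centre of its underside
- tipped1_center (a point): grey plastic square pot filled with growing wool, lying on its side on the turntable, 52 x 52 mm square and 80 mm long, 0.12 kg; the point is its centre (half-way along and half-way up, 26 mm above what it lies on); its x axis runs along the 80 mm length, towards the pot's open (wool) end; does not roll; two to four such pots are there, absent ones read None from the start
- tipped2_center (a point): grey plastic square pot filled with growing wool, lying on its side on the turntable, 52 x 52 mm square and 80 mm long, 0.12 kg; the point is its centre (half-way along and half-way up, 26 mm above what it lies on); its x axis runs along the 80 mm length, towards the pot's open (wool) end; does not roll; two to four such pots are there, absent ones read None from the start
- tipped3_center (a point): grey plastic square pot filled with growing wool, lying on its side on the turntable, 52 x 52 mm square and 80 mm long, 0.12 kg; the point is its centre (half-way along and half-way up, 26 mm above what it lies on); its x axis runs along the 80 mm length, towards the pot's open (wool) end; does not roll; two to four such pots are there, absent ones read None from the start
- tipped4_center (a point): grey plastic square pot filled with growing wool, lying on its side on the turntable, 52 x 52 mm square and 80 mm long, 0.12 kg; the point is its centre (half-way along and half-way up, 26 mm above what it lies on); its x axis runs along the 80 mm length, towards the pot's open (wool) end; does not roll; two to four such pots are there, absent ones read None from the start
- fresh_small_center (a point): the smallest of three look-alike fresh grey square pots standing upright on the bench in a row, 40 x 40 mm and 62 mm tall; the point is its centre, half-way up (31 mm above its foot); z axis up its height, x and y axes square to its sides
- fresh_medium_center (a point): the middle one (0.12 kg; the same size as the tipped pots) of three look-alike fresh grey square pots standing upright on the bench in a row, 52 x 52 mm and 80 mm tall; the point is its centre, half-way up (40 mm above its foot); z axis up its height, x and y axes square to its sides
- fresh_large_center (a point): the largest of three look-alike fresh grey square pots standing upright on the bench in a row, 64 x 64 mm and 98 mm tall; the point is its centre, half-way up (49 mm above its foot); z axis up its height, x and y axes square to its sides
- bottle: white bottle 60 mm across, 120 mm tall, standing at the back of the bench, a bystander; origin at its foot
- beaker: glass beaker 80 mm across, 100 mm tall, at the back of the bench, a bystander; origin at its foot
- jar: brown glass jar with a steel lid, 60 mm across, 85 mm tall, at the back of the bench, a bystander; origin at its foot
Mind the look-alikes: they are no part of the job. What is shaped like the part that bears tipped2_center but blue or purple is not meant.

How it is judged:
On the way, in this order (a step that is already met when the one before it is completed fails the run):
1. the star wheel is turned clockwise until the feed is shut (value of joint feed_wheel below 0.15 rad), for 0.2 s.
2. with the feed still shut, every tipped pot is in the tub and the matching fresh pot stands in the middle of the turntable (value of joint feed_wheel below 0.25 rad and x of tipped1_center in the frame of tub between -0.165 and 0.165 m and y of tipped1_center in the frame of tub between -0.115 and 0.115 m and height (world z) of each of tipped1_center, tipped2_center, tipped3_center, tipped4_center below 0.09 m and x of tipped2_center in the frame of tub between -0.165 and 0.165 m and y of tipped2_center in the frame of tub between -0.115 and 0.115 m and x of tipped3_center in the frame of tub between -0.165 and 0.165 m and y of tipped3_center in the frame of tub between -0.115 and 0.115 m and x of tipped4_center in the frame of tub between -0.165 and 0.165 m and y of tipped4_center in the frame of tub between -0.115 and 0.115 m and horizontal distance between fresh_medium_center and platter_mid below 0.03 m and angle between fresh_medium_center's own z axis and vertical below 0.12 rad and z of fresh_medium_center in the frame of platter_mid between 0.03 and 0.045 m), for 0.2 s.
At the end, for the whole second after the job is handed in: the feed wheel is back at its open stop (within 0.2 rad), every tipped pot is at rest inside the tub, and the middle-sized fresh pot stands upright (within 7 degrees) on the turntable within 30 mm of its middle (value of joint feed_wheel above 3.6 rad and x of tipped1_center in the frame of tub between -0.165 and 0.165 m and y of tipped1_center in the frame of tub between -0.115 and 0.115 m and height (world z) of each of tipped1_center, tipped2_center, tipped3_center, tipped4_center below 0.09 m and x of tipped2_center in the frame of tub between -0.165 and 0.165 m and y of tipped2_center in the frame of tub between -0.115 and 0.115 m and x of tipped3_center in the frame of tub between -0.165 and 0.165 m and y of tipped3_center in the frame of tub between -0.115 and 0.115 m and x of tipped4_center in the frame of tub between -0.165 and 0.165 m and y of tipped4_center in the frame of tub between -0.115 and 0.115 m and horizontal distance between fresh_medium_center and platter_mid below 0.03 m and angle between fresh_medium_center's own z axis and vertical below 0.12 rad and z of fresh_medium_center in the frame of platter_mid between 0.03 and 0.045 m and linear speed of each of tipped1, tipped2, tipped3, tipped4, fresh_medium below 0.03 m/s); the robot touches nothing.
It fails at once if a fresh pot of another size is moved (more than 40 mm) (distance of any of fresh_small_center, fresh_large_center from where it was at the start of the episode above 0.04 m).
It fails at once if the matching fresh pot is tipped over (beyond 35 degrees) (angle between fresh_medium_center's own z axis and vertical above 0.61 rad).
It fails at once if a thing at the back of the bench is moved (more than 40 mm) (distance of any of bottle, beaker, jar from where it was at the start of the episode above 0.04 m).
Of tipped1, tipped2, tipped3, tipped4 only 2 to 4 are there at a start; the rules pass over those that are not, and their reading is None.
At some moment in a run one of tipped1, tipped2, tipped3, tipped4 may be knocked a few centimetres aside while the robot is not near it.
It also fails if it takes over 210 s, if anything falls off the work surface, if the arm or the gripper's body presses on something with over 40 N, if the wrist force passes 120 N, or if a joint passes its speed limit or range.

## Working session

There is one attempt and no reset: what is moved stays moved. The work goes in short steps, Python scripts to look and compute and a tool call to move; the robot and the scene stay as the last step left them, time stands still between calls to the robot, and variables do not carry over. Pictures are saved under pics/ and viewed, about 12 in all and at most 16, crops included, and the job is handed in when it is done.

Besides the shell and the picture viewer there is one more tool, called after "Call:" as name([rows], argument=value, ...), one row to a line, values as JSON. move_arm: Moves the arm, as the interface text tells. Its arguments: {"type":"object","properties":{"dp":{"type":"array","items":{"type":"array","items":{"type":"number"}}},"turn":{"type":"array","items":{"type":"number"}},"jaw":{"type":"array","items":{"type":"number"}},"grip_force":{"type":"number"}},"required":["dp","turn","jaw"]}

```bash
mkdir -p pics
cat > h.py <<'E'
import numpy as np, cv2
from bench import ctrl
from scipy.spatial.transform import Rotation as R
def save(cam,name,crop=None,s=1):
    im=ctrl.get_image(cam); o=im
    if crop: o=im[crop[1]:crop[3],crop[0]:crop[2]]
    if s!=1: o=cv2.resize(o,None,fx=s,fy=s,interpolation=cv2.INTER_CUBIC)
    cv2.imwrite('pics/'+name,o[:,:,::-1]); return im
def ray(cam,u,v,z):
    c=ctrl.camera_info(cam);K=np.array(c['intrinsics']);E=np.array(c['extrinsics'])
    d=np.linalg.inv(K)@[u,v,1]; d=np.array([d[0],-d[1],-d[2]])
    Rm=E[:3,:3];o=-Rm.T@E[:3,3];w=Rm.T@d
    return o+w*(z-o[2])/w[2]
def proj(cam,p):
    c=ctrl.camera_info(cam);K=np.array(c['intrinsics']);E=np.array(c['extrinsics'])
    q=E[:3,:3]@np.array(p)+E[:3,3]; q=K@[q[0],-q[1],-q[2]]; return q[:2]/q[2]
def st():
    s=ctrl.get_state(); print('t',round(s['time'],2),'p',np.round(s['position'],4),'rot',np.round(s['tool_rot'],3),'f',np.round(s['ft_force'],1),'g',round(s['grip_width'],3),'q',np.round(s['joint_positions'],2)); return s
def to(p,yaw=None):
    """shift in move units to reach world p"""
    s=ctrl.get_state(); Rm=R.from_rotvec(s['tool_rot']).as_matrix()
    print('dp',np.round(Rm.T@(np.array(p)-s['position'])/0.03,2), 'x-axis',np.round(Rm[:,0],3),'y-axis',np.round(Rm[:,1],3))
E
python3 - <<'E'
from h import *
st();to([0.5,0,.3])
print(ctrl.camera_info('top'))
a=save('top','top1.png');b=save('scene','sc1.png')
cv2.imwrite('pics/a.png',np.vstack([a,b])[:,:,::-1])
for t in ['feed_wheel','tipped1_center','fresh_medium_center','tub','valve','bottle','beaker','jar','wheel_hub','platter_mid']:
    try:print(t,[(np.round(d['rect']).tolist(),round(d['confidence'],2)) for d in ctrl.look_for('top',t)])
    except Exception as e: print(t,e)
E
```

```text
t 0.0 p [ 0.2599 -0.5952  0.2215] rot [-3.073e+00 -6.420e-01  1.000e-03] f [-0.6  1.2  0.4] g 0.999 q [ 1.17  0.32 -0.07  1.45  0.02  1.37 -0.06]
dp [ 15.28 -14.98  -2.59] x-axis [ 0.916  0.4   -0.   ] y-axis [ 0.4   -0.916 -0.002]
{'intrinsics': array([[519.7380231 ,   0.        , 279.72376401],
       [  0.        , 519.7380231 , 210.58828212],
       [  0.        ,   0.        ,   1.        ]]), 'extrinsics': array([[-0.02841023, -0.99958112, -0.00551818, -0.00176356],
       [ 0.99598274, -0.02877607,  0.08479575, -0.54622859],
       [-0.08491902, -0.00308694,  0.99638307, -1.38782576],
       [ 0.        ,  0.        ,  0.        ,  1.        ]])}
feed_wheel [([445.0, 250.0, 71.0, 38.0], 0.88)]
tipped1_center []
fresh_medium_center [([348.0, 158.0, 28.0, 29.0], 0.71)]
tub [([130.0, 233.0, 97.0, 135.0], 0.82)]
valve [([438.0, 226.0, 88.0, 90.0], 0.89)]
bottle [([179.0, 144.0, 22.0, 26.0], 0.69)]
beaker [([306.0, 121.0, 30.0, 34.0], 0.55)]
jar [([394.0, 146.0, 32.0, 26.0], 0.97)]
wheel_hub [([438.0, 227.0, 88.0, 92.0], 0.65)]
platter_mid [([259.0, 208.0, 113.0, 110.0], 0.6)]
```

View pics/top1.png

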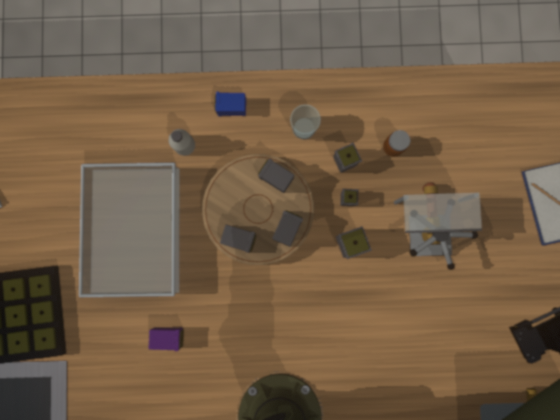

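View pics/sc1.png

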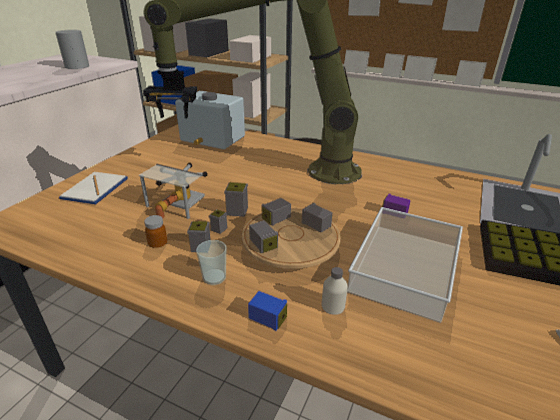

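The top view shows three tipped pots at about (277,175), (288,228) and (238,238). The fresh pots are at (348,158), (349,197) and (354,242), and the wheel is at about (440,235). The blue (230,103) and purple (165,339) blocks are look-alikes. I'll measure positions and confirm with one enlarged crop.

Run:
```python
from h import *
im=save('top','top2.png',(200,130,500,290),2.6)
for n,u,v,z in [('platter',258,208.5,.046),('t_a',277,175,.098),('t_b',288,228,.098),('t_c',238,238,.098),('fA',348,158,.08),('fB',349.5,197.5,.062),('fC',354,242,.098),
 ('tub00',82,165,.075),('tub01',177,165,.075),('tub10',81,296,.075),('tub11',177,296,.075),('g1',405,195,.126),('g2',480,195,.126),('g3',480,232,.126),('g4',405,232,.126),('ballL',413,252,.1),('ballM',451,266,.1),('ballR',475,235,.1),('hub',441,232,.1),('jar',398,140,.085),('bottle',177,135,.12)]:
    print(n,np.round(ray('top',u,v,z),3))
g=cv2.cvtColor(im,cv2.COLOR_RGB2GRAY)
for t in ['tipped1_center','fresh_medium_center']:
  for d in ctrl.masks_of('top',t):
    r=cv2.minAreaRect(np.argwhere(d['region'])[:,::-1].astype(np.float32));print(t,d['confidence'],r)
```

```text
platter [0.551 0.04  0.046]
t_a [ 0.632 -0.013  0.098]
t_b [ 0.494 -0.038  0.098]
t_c [0.472 0.091 0.098]
fA [ 0.674 -0.201  0.08 ]
fB [ 0.572 -0.203  0.062]
fC [ 0.454 -0.205  0.098]
tub00 [0.677 0.501 0.075]
tub01 [0.67  0.25  0.075]
tub10 [0.335 0.502 0.075]
tub11 [0.328 0.254 0.075]
g1 [ 0.567 -0.334  0.126]
g2 [ 0.562 -0.523  0.126]
g3 [ 0.469 -0.517  0.126]
g4 [ 0.474 -0.33   0.126]
ballL [ 0.424 -0.354  0.1  ]
ballM [ 0.386 -0.448  0.1  ]
ballR [ 0.463 -0.514  0.1  ]
hub [ 0.473 -0.428  0.1  ]
jar [ 0.717 -0.333  0.085]
bottle [0.74 0.24 0.12]
tipped1_center 0.74 ((435.218994140625, 224.33132934570312), (89.21762084960938, 80.2375717163086), 13.736268043518066)
fresh_medium_center 0.71 ((346.263671875, 156.88014221191406), (24.828174591064453, 27.724796295166016), 65.55604553222656)
```

View pics/top2.png

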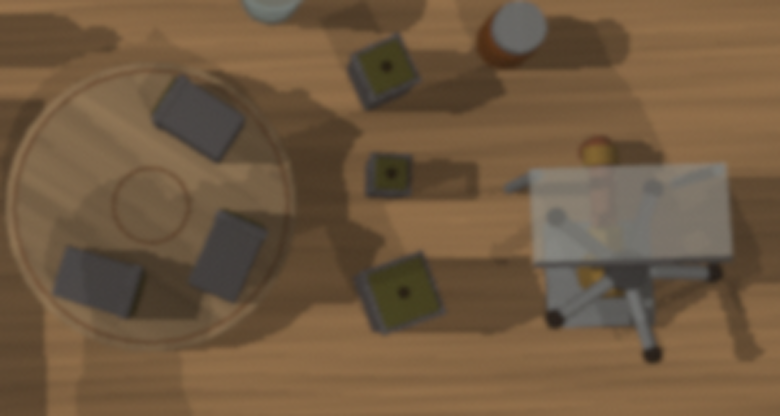

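Pot A at (348,158), crop (386,70), matches the tipped pots' 52 mm, so it is the medium one. B (349,197) is clearly smaller and C (354,242) clearly larger. Next I'll fit the wheel hub and spoke angles.

```bash
cat >> h.py <<'E'
def rows(pts,turn=0):
    s=ctrl.get_state(); Rm=R.from_rotvec(s['tool_rot']).as_matrix()
    print([np.round(Rm.T@(np.array(p)-s['position'])/0.03,2).tolist() for p in pts])
E
python3 - <<'E'
from h import *
from scipy.optimize import least_squares
px=np.array([(554,319),(652,354),(714,272),(555,216),(652,187)])/2.6+[200,130]
P=np.array([ray('top',u,v,.1)[:2] for u,v in px]);print(P.round(3))
for r in (.085,.090,.095):
  f=lambda q:(np.array([[q[0]+r*np.cos(q[2]+k),q[1]+r*np.sin(q[2]+k)] for k in np.radians([0,72,144,288,216])])-P).ravel()
  for ph in (2.1,):
    s=least_squares(f,[.475,-.43,ph]);print(r,s.x.round(4),np.degrees(s.x[2]),s.cost,f(s.x).round(3))
d=np.array([.092,-.004]);print('first ball angles',np.degrees(np.arctan2(*(P-[.473,-.428]).T[::-1])))
to([0.42,-.5,.2])
E
```

```text
[[ 0.422 -0.354]
 [ 0.385 -0.448]
 [ 0.464 -0.513]
 [ 0.523 -0.36 ]
 [ 0.549 -0.457]]
0.085 [ 0.4686 -0.4263  2.1417] 122.70943795281494 3.861816943794476e-06 [ 0.001 -0.001  0.001 -0.     0.     0.002 -0.001 -0.001 -0.001 -0.   ]
0.09 [ 0.4686 -0.4263  2.1417] 122.70942418366899 3.772308753253264e-05 [-0.002  0.003 -0.004 -0.001 -0.    -0.003  0.003  0.003  0.003 -0.002]
0.095 [ 0.4686 -0.4263  2.1417] 122.70941547381446 0.00019658435812243863 [-0.005  0.008 -0.009 -0.003 -0.    -0.008  0.006  0.007  0.008 -0.004]
first ball angles [ 124.48797939 -167.32988643  -96.34833893   53.63081039  -20.82809256]
dp [ 6.16 -0.79  0.75] x-axis [ 0.916  0.4   -0.   ] y-axis [ 0.4   -0.916  0.   ]
```

```bash
cat >> h.py <<'E'
H=np.array([.4686,-.4263])
def arc(angs,z=.078,r=.07):
    return [[*(H+r*np.array([np.cos(np.radians(a)),np.sin(np.radians(a))])),z] for a in angs]
E
python3 - <<'E'
from h import *
rows(arc([230],.19)+arc([230]))
E
```

```text
[[6.54, -1.36, 1.09], [6.54, -1.36, 4.82]]
```

Call:
move_arm([
  [1.6, -0.3, 0],
  [3.2, -0.6, 0.2],
  [4.8, -1, 0.6],
  [6.54, -1.36, 1.0],
  [6.54, -1.36, 1.1],
], turn=[0, 0, 0, 0, 0], jaw=[-1, -1, -1, -1, -1], grip_force=10)

```text
time: 1.25
position: [0.431, -0.4723, 0.1885]
tool_rot: [-3.067, -0.66, -0.007]
ft_force: [0.2, -0.3, -0.6]
grip_width: 0.629
```

Call:
move_arm([
  [0, 0, 0],
  [0, 0, 1.3],
  [0, 0, 2.6],
  [0, 0, 3.7],
  [0, 0, 3.7],
], turn=[0, 0, 0, 0, 0], jaw=[-1, -1, -1, -1, -1])

```text
time: 1.75
position: [0.4187, -0.4789, 0.0736]
tool_rot: [-3.069, -0.636, 0.01]
ft_force: [-0.5, 0.5, -0.3]
grip_width: 0.17
```

Run:
```python
from h import *
st();rows(arc([220,210,200,190,180]))
rows(arc(range(180,90,-10)))
```

```text
t 1.75 p [ 0.4187 -0.4789  0.0736] rot [-3.069 -0.636  0.01 ] f [-0.5  0.5 -0.3] g 0.17 q [ 0.94  0.41 -0.16  1.64  0.07  1.1  -0.41]
[[-0.01, -0.28, -0.14], [-0.1, -0.68, -0.14], [-0.11, -1.09, -0.14], [-0.05, -1.49, -0.13], [0.08, -1.88, -0.13]]
[[0.08, -1.88, -0.13], [0.27, -2.23, -0.13], [0.53, -2.55, -0.13], [0.83, -2.82, -0.13], [1.18, -3.04, -0.13], [1.56, -3.19, -0.13], [1.95, -3.27, -0.13], [2.36, -3.28, -0.13], [2.76, -3.22, -0.13]]
```

Call:
move_arm([
  [0, -0.28, -0.1],
  [-0.1, -0.68, -0.1],
  [-0.1, -1.09, -0.1],
  [-0.05, -1.5, -0.1],
  [0.08, -1.88, -0.1],
], turn=[0, 0, 0, 0, 0], jaw=[-1, -1, -1, -1, -1])

```text
time: 2.25
position: [0.4043, -0.4292, 0.0849]
tool_rot: [3.069, 0.639, 0.005]
ft_force: [2.5, -4.9, 1.8]
grip_width: 0.01
```

Run:
```python
from h import *
st();rows(arc(range(170,90,-10)))
```

```text
t 2.25 p [ 0.4043 -0.4292  0.0849] rot [3.069 0.639 0.005] f [ 2.5 -4.9  1.8] g 0.01 q [ 0.93  0.3  -0.18  1.77  0.06  1.07 -0.44]
[[0.06, -0.52, 0.23], [0.31, -0.84, 0.23], [0.62, -1.11, 0.22], [0.96, -1.32, 0.22], [1.34, -1.47, 0.22], [1.74, -1.55, 0.22], [2.15, -1.56, 0.22], [2.55, -1.5, 0.22]]
```

Call:
move_arm([
  [-0.05, -0.5, 0.2],
  [0.2, -0.84, 0.2],
  [0.5, -1.11, 0.2],
  [0.9, -1.35, 0.2],
  [1.3, -1.5, 0.2],
], turn=[0, 0, 0, 0, 0], jaw=[-1, -1, -1, -1, -1])

```text
time: 2.75
position: [0.4216, -0.3691, 0.0757]
tool_rot: [-3.075, -0.643, 0.001]
ft_force: [-0.2, -3.1, -0.3]
grip_width: 0.006
```

Run:
```python
from h import *
st();rows(arc([120,110,105,100]));rows(arc([105],.15,.07)+arc([105],.15,.1)+arc([245],.15,.08))
```

```text
t 2.75 p [ 0.4216 -0.3691  0.0757] rot [-3.075e+00 -6.430e-01  1.000e-03] f [-0.2 -3.1 -0.3] g 0.006 q [ 0.86  0.26 -0.22  1.84  0.07  1.05 -0.54]
[[0.41, 0.06, -0.08], [0.82, 0.05, -0.08], [1.02, 0.07, -0.08], [1.22, 0.11, -0.08]]
[[1.02, 0.07, -2.48], [1.17, -0.92, -2.48], [-1.33, 4.14, -2.48]]
```

Call:
move_arm([
  [0.4, 0, 0],
  [0.8, 0, 0],
  [1.05, 0.05, 0],
  [1.15, 0.05, 0],
  [1.15, 0.05, 0],
], turn=[0, 0, 0, 0, 0], jaw=[-1, -1, -1, -1, -1])

```text
time: 3.25
position: [0.4541, -0.3572, 0.0752]
tool_rot: [-3.074, -0.643, -0.001]
ft_force: [-0.6, 0.5, -0.5]
grip_width: 0.008
```

Run:
```python
from h import *
st()
save('top','w2.png',(400,185,490,280),4)
rows([[.42,-.36,.15]]);rows(arc([180],.15,.09));rows(arc([250],.15)+arc([250]))
```

```text
t 3.25 p [ 0.4541 -0.3572  0.0752] rot [-3.074e+00 -6.430e-01 -1.000e-03] f [-0.6  0.5 -0.5] g 0.008 q [ 0.82  0.3  -0.23  1.8   0.08  1.06 -0.6 ]
[[-1.07, -0.37, -2.49]]
[[-3.22, 1.1, -2.5]]
[[-2.08, 3.99, -2.5], [-2.08, 3.99, -0.1]]
```

View pics/w2.png

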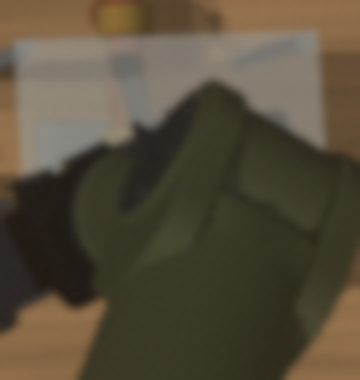

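Call:
move_arm([
  [-0.5, 0, -0.8],
  [-0.6, 0, -2.5],
  [-1.0, 1.4, -3.3],
  [-1.6, 2.8, -3.3],
  [-2.3, 4.2, -3.3],
], turn=[0, 0, 0, 0, 0], jaw=[-1, -1, -1, -1, -1])

```text
time: 3.8
position: [0.442, -0.5022, 0.1767]
tool_rot: [3.072, 0.644, 0.005]
ft_force: [1.2, 0.2, 0.0]
grip_width: -0.001
```

Run:
```python
from h import *
st()
P=ray('top',400+125/4,185+62/4,.1)[:2]-H;print(np.degrees(np.arctan2(P[1],P[0])),np.hypot(*P))
im=save('wrist','w3.png')
for a in (84,156,228,300): print(a,proj('wrist',arc([a],.1,.085)[0]))
```

```text
t 3.8 p [ 0.442  -0.5022  0.1767] rot [3.072 0.644 0.005] f [1.2 0.2 0. ] g -0.001 q [ 0.94  0.39 -0.17  1.46  0.06  1.3  -0.39]
12.6201310908964 0.08767040747896448
84 [50.43604959 53.27033996]
156 [ 91.9885775  210.71502264]
228 [237.37634752 237.32272014]
300 [309.84636313 106.60901982]
```

View pics/w3.png

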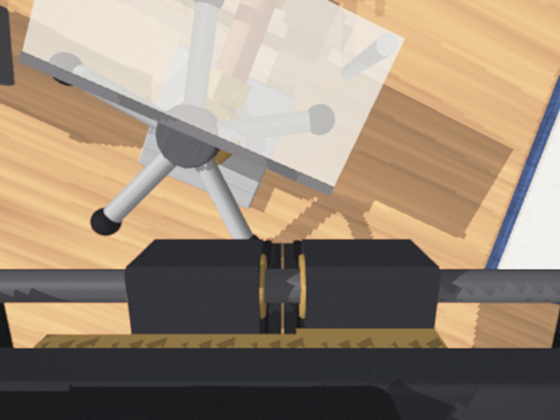

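Run:
```python
from h import *
st()
c=ctrl.camera_info('wrist');im=save('wrist','w4.png')
from scipy.optimize import least_squares
for a in (84,156,228,300): print(a,proj('wrist',arc([a],.1,.085)[0]))
d=[x for x in ctrl.look_for('wrist','feed_wheel')];print(d[:2])
# black balls
g=cv2.cvtColor(im,cv2.COLOR_RGB2GRAY); roi=g[190:250,70:140]; ys,xs=np.where(roi<45);print('ball',xs.mean()+70,ys.mean()+190,len(xs))
print(ray('wrist',xs.mean()+70,ys.mean()+190,.1), ray('wrist',190,137,.107))
```

```text
t 3.85 p [ 0.4369 -0.5119  0.1742] rot [ 3.071e+00  6.280e-01 -2.000e-03] f [-1.9 -8.7 -0.3] g 0.006 q [ 0.94  0.39 -0.16  1.45  0.07  1.29 -0.39]
84 [56.42883041 55.02610479]
156 [ 97.51402981 212.26461186]
228 [242.75535045 238.87305833]
300 [315.74824978 107.93497814]
[{'rect': [146.8, 153.9, 216.7, 176.9], 'confidence': 0.83}]
ball 90.55978260869566 214.55163043478262 368
[ 0.38871227 -0.38361333  0.1       ] [ 0.46544358 -0.42994671  0.107     ]
```

Run:
```python
from h import *
st()
rows(arc([250],.15,.072)+arc([250],.076,.072))
```

```text
t 3.95 p [ 0.438  -0.5044  0.1733] rot [-3.077e+00 -6.330e-01  2.000e-03] f [-0.3  0.7  0.3] g 0.005 q [ 0.94  0.39 -0.16  1.46  0.06  1.3  -0.39]
[[0.32, -0.24, 0.78], [0.32, -0.24, 3.24]]
```

Call:
move_arm([
  [0.3, -0.2, 0.5],
  [0.3, -0.2, 1.0],
  [0.3, -0.2, 2.2],
  [0.3, -0.2, 3.25],
  [0.3, -0.2, 3.25],
], turn=[0, 0, 0, 0, 0], jaw=[-1, -1, -1, -1, -1])

```text
time: 4.45
position: [0.4442, -0.4865, 0.0707]
tool_rot: [-3.065, -0.645, 0.008]
ft_force: [-1.1, 0.0, -0.7]
grip_width: 0.005
```

Run:
```python
from h import *
st()
rows(arc(range(240,150,-10),.076,.072))
```

```text
t 4.45 p [ 0.4442 -0.4865  0.0707] rot [-3.065 -0.645  0.008] f [-1.1  0.  -0.7] g 0.005 q [ 0.92  0.46 -0.17  1.58  0.08  1.12 -0.42]
[[-0.38, -0.09, -0.18], [-0.6, -0.45, -0.17], [-0.75, -0.84, -0.17], [-0.83, -1.25, -0.16], [-0.84, -1.67, -0.16], [-0.78, -2.08, -0.15], [-0.64, -2.48, -0.15], [-0.44, -2.84, -0.15], [-0.18, -3.17, -0.14]]
```

Call:
move_arm([
  [-0.38, -0.1, -0.1],
  [-0.6, -0.45, -0.1],
  [-0.75, -0.84, -0.1],
  [-0.85, -1.25, -0.1],
  [-0.85, -1.67, -0.1],
], turn=[0, 0, 0, 0, 0], jaw=[-1, -1, -1, -1, -1])

```text
time: 4.95
position: [0.4036, -0.4582, 0.0835]
tool_rot: [3.069, 0.64, 0.005]
ft_force: [2.4, -2.0, -0.5]
grip_width: 0.004
```

Run:
```python
from h import *
st()
rows(arc(range(190,140,-10),.076,.072))
```

```text
t 4.95 p [ 0.4036 -0.4582  0.0835] rot [3.069 0.64  0.005] f [ 2.4 -2.  -0.5] g 0.004 q [ 0.95  0.34 -0.17  1.72  0.07  1.08 -0.4 ]
[[0.08, -0.67, 0.24], [0.21, -1.07, 0.24], [0.41, -1.44, 0.24], [0.67, -1.77, 0.24], [0.98, -2.04, 0.24]]
```

Call:
move_arm([
  [0.05, -0.3, 0.1],
  [0.1, -0.7, 0.1],
  [0.25, -1.05, 0.1],
  [0.5, -1.35, 0.1],
  [0.5, -1.35, 0.1],
], turn=[0, 0, 0, 0, 0], jaw=[-1, -1, -1, -1, -1])

```text
time: 5.45
position: [0.401, -0.4102, 0.077]
tool_rot: [-3.072, -0.646, 0.001]
ft_force: [0.0, 0.1, 0.6]
grip_width: 0.007
```

Run:
```python
from h import *
s=st();d=s['position'][:2]-H;print(np.degrees(np.arctan2(d[1],d[0]))%360,np.hypot(*d))
rows(arc(range(160,130,-5),.076,.072))
```

```text
t 5.45 p [ 0.401  -0.4102  0.077 ] rot [-3.072e+00 -6.460e-01  1.000e-03] f [0.  0.1 0.6] g 0.007 q [ 0.92  0.29 -0.19  1.81  0.06  1.06 -0.45]
166.5932656449356 0.0695418904736078
[[0.11, -0.26, 0.03], [0.27, -0.4, 0.03], [0.43, -0.54, 0.03], [0.6, -0.65, 0.03], [0.79, -0.75, 0.03], [0.98, -0.84, 0.03]]
```

Call:
move_arm([
  [0.07, -0.2, 0],
  [0.15, -0.33, 0],
  [0.25, -0.45, 0],
  [0.25, -0.45, 0],
], turn=[0, 0, 0, 0], jaw=[-1, -1, -1, -1])

```text
time: 5.85
position: [0.4004, -0.4002, 0.0769]
tool_rot: [3.072, 0.639, -0.003]
ft_force: [-1.9, -7.8, -2.3]
grip_width: 0.007
```

Run:
```python
from h import *
s=st();d=s['position'][:2]-H;print(np.degrees(np.arctan2(d[1],d[0]))%360,np.hypot(*d))
rows(arc(range(155,130,-5),.076,.072))
c=ctrl.get_image('wrist');cv2.imwrite('pics/w5.png',c[:,:,::-1])
```

```text
t 5.85 p [ 0.4004 -0.4002  0.0769] rot [ 3.072e+00  6.390e-01 -3.000e-03] f [-1.9 -7.8 -2.3] g 0.007 q [ 0.91  0.27 -0.2   1.83  0.06  1.05 -0.47]
159.06860035948418 0.07296808882871654
[[0.15, -0.09, 0.03], [0.31, -0.23, 0.03], [0.48, -0.34, 0.03], [0.67, -0.45, 0.03], [0.86, -0.53, 0.02]]
```

View pics/w5.png

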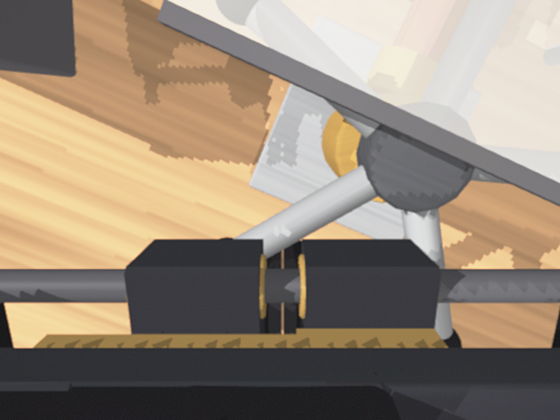

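The finger is at 159°, so the spoke sits near 142°, where the stop should be, and the force is rising. One more small push should confirm it.

Call:
move_arm([
  [0.15, -0.2, 0],
  [0.3, -0.35, 0],
  [0.3, -0.35, 0],
  [0.3, -0.35, 0],
], turn=[0, 0, 0, 0], jaw=[-1, -1, -1, -1])

```text
time: 6.3
position: [0.4004, -0.399, 0.0776]
tool_rot: [3.059, 0.624, -0.008]
ft_force: [-4.0, -30.5, -10.7]
grip_width: 0.007
```

Run:
```python
from h import *
s=st();d=s['position'][:2]-H;print(np.degrees(np.arctan2(d[1],d[0]))%360,np.hypot(*d))
rows(arc([175],.076,.078)+arc([175],.2,.08))
```

```text
t 6.3 p [ 0.4004 -0.399   0.0776] rot [ 3.059  0.624 -0.008] f [ -4.  -30.5 -10.7] g 0.007 q [ 0.9   0.26 -0.2   1.84  0.08  1.04 -0.5 ]
158.20252273975387 0.07340284459593217
[[-0.56, 0.5, 0.07], [-0.66, 0.54, -4.06]]
```

Call:
move_arm([
  [-0.4, 0.7, 0],
  [-0.5, 0.8, 0],
  [-0.5, 0.8, -1.6],
  [-0.5, 0.8, -3.2],
  [-0.5, 0.8, -5],
], turn=[0, 0, 0, 0, 0], jaw=[-1, -1, -1, -1, -1])

```text
time: 6.8
position: [0.4018, -0.4098, 0.2235]
tool_rot: [-3.071, -0.644, 0.001]
ft_force: [1.5, -0.6, 0.1]
grip_width: 0.011
```

Run:
```python
from h import *
st(); to([.45,0.0,.30])
c=ctrl.camera_info('wrist');E=np.array(c['extrinsics']);o=-E[:3,:3].T@E[:3,3];s=ctrl.get_state();Rm=R.from_rotvec(s['tool_rot']).as_matrix()
print('cam in tool',Rm.T@(o-s['position']),'look',Rm.T@(-E[2,:3]),'right',Rm.T@E[0,:3],c['intrinsics'][0][0])
im=save('top','t3.png')
for t in ['tipped1_center','tipped2_center']:
  for d in ctrl.masks_of('top',t):
    print(t,round(d['confidence'],2),cv2.minAreaRect(np.argwhere(d['region'])[:,::-1].astype(np.float32)))
```

```text
t 6.8 p [ 0.4018 -0.4098  0.2235] rot [-3.071e+00 -6.440e-01  1.000e-03] f [ 1.5 -0.6  0.1] g 0.011 q [ 0.92  0.17 -0.2   1.64  0.03  1.34 -0.43]
dp [  6.96 -11.87  -2.5 ] x-axis [ 0.916  0.402 -0.   ] y-axis [ 0.402 -0.916 -0.004]
cam in tool [ 6.68378755e-02  8.84358473e-05 -1.61804912e-01] look [-2.49862746e-01 -3.69150011e-04  9.68281195e-01] right [-1.46481705e-04  9.99999930e-01  3.43443275e-04] 358.1224216864064
tipped1_center 0.67 ((181.00001525878906, 142.00001525878906), (28.284271240234375, 22.62741470336914), 45.0)
tipped2_center 0.97 ((229.5, 104.5), (23.0, 31.0), 90.0)
tipped2_center 0.86 ((165.60702514648438, 337.82427978515625), (34.85213088989258, 23.66107940673828), 2.2906100749969482)
tipped2_center 0.78 ((237.35000610351562, 237.9500274658203), (32.25522994995117, 19.922346115112305), 18.434947967529297)
tipped2_center 0.4 ((287.0776062011719, 227.81895446777344), (20.483806610107422, 32.43269348144531), 23.198591232299805)
```

Call:
move_arm([
  [1, -1.2, -0.6],
  [2, -2.4, -1.5],
  [3, -3.6, -2.5],
  [4, -4.8, -2.5],
  [5, -6, -2.5],
], turn=[0, 0, 0, 0, 0], jaw=[1, 1, 1, 1, 1])

```text
time: 7.45
position: [0.4665, -0.1865, 0.2975]
tool_rot: [-3.074, -0.643, 0.001]
ft_force: [1.1, -0.3, 0.6]
grip_width: 0.376
```

Call:
move_arm([
  [1, -1.2, 0],
  [2, -2.4, 0],
  [3, -3.6, 0],
  [4, -5, 0],
  [4.8, -5.7, 0],
], turn=[0, 0, 0, 0, 0], jaw=[1, 1, 1, 1, 1])

```text
time: 7.95
position: [0.5282, 0.0306, 0.2963]
tool_rot: [-3.071, -0.651, 0.005]
ft_force: [0.8, -0.4, 0.3]
grip_width: 0.829
```

Call:
move_arm([
  [0, 0, 0],
  [0, 0, 0],
], turn=[0, 0], jaw=[1, 1])

```text
time: 8.15
position: [0.5288, 0.0261, 0.2961]
tool_rot: [-3.073, -0.647, 0.006]
ft_force: [0.0, -0.9, -0.6]
grip_width: 0.973
```

```bash
cat >> h.py <<'E'
def pots(cam='wrist',t='tipped2_center',z=.098):
    """minAreaRect of the masks mapped on plane z"""
    for d in ctrl.masks_of(cam,t):
        pts=np.argwhere(d['region'])[:,::-1]
        w=np.array([ray(cam,u,v,z)[:2] for u,v in cv2.convexHull(pts.astype(np.int32))[:,0]])*1000
        r=cv2.minAreaRect(w.astype(np.float32)); b=cv2.boxPoints(r); e=b[1]-b[0]; f=b[2]-b[1]
        if np.hypot(*e)<np.hypot(*f): e,f=f,e
        print(round(d['confidence'],2),'px',np.round(d['rect']),'c',np.round(r[0],1),'len',np.hypot(*e).round(),np.hypot(*f).round(),'long-axis deg',np.degrees(np.arctan2(e[1],e[0])).round(1)%180)
E
python3 - <<'E'
from h import *
s=st();save('wrist','w6.png');pots()
Rm=R.from_rotvec(s['tool_rot']).as_matrix();print(np.degrees(np.arctan2(Rm[1,1],Rm[0,1])))
print('platter',proj('wrist',[.551,.04,.046]))
E
```

```text
t 8.15 p [0.5288 0.0261 0.2961] rot [-3.073 -0.647  0.006] f [ 0.  -0.9 -0.6] g 0.973 q [ 0.48  0.07 -0.61  1.61  0.04  1.48 -1.29]
0.57 px [205. 205.  94.  92.] c [478.5  88.4] len 83.0 69.0 long-axis deg 71.0
-66.2243673013998
platter [276.75577517 152.54803552]
```

View pics/w6.png

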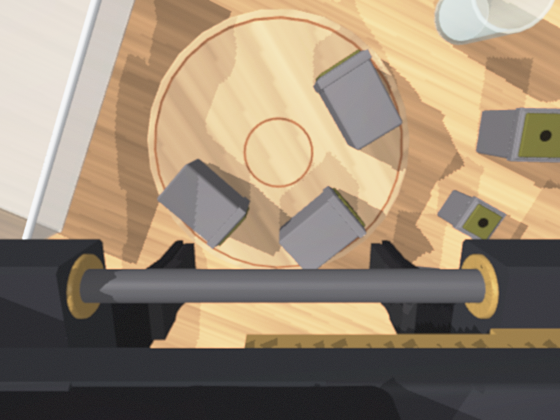

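The wrist view shows the tipped pots C at (203,203), B at (322,228) and A at (360,100). The ring at (278,152) agrees with my projected middle at (277,152.5). I'll take each pot's pose from its top-face corners.

```bash
cat >> h.py <<'E'
def quad(cam,c,z=.098):
    w=np.array([ray(cam,u,v,z)[:2] for u,v in c])*1000
    e=(w[1]-w[0]+w[2]-w[3])/2; f=(w[2]-w[1]+w[3]-w[0])/2
    print('c',w.mean(0).round(1),[(np.hypot(*x).round(),np.degrees(np.arctan2(x[1],x[0])).round(1)%180) for x in (e,f)])
def yaw():
    Rm=R.from_rotvec(ctrl.get_state()['tool_rot']).as_matrix();return np.degrees(np.arctan2(Rm[1,1],Rm[0,1]))
E
python3 - <<'E'
from h import *
quad('wrist',[(160,200),(197,160),(247,208),(217,245)])
quad('wrist',[(320,88),(370,58),(401,122),(359,148)])
quad('wrist',[(281,236),(330,192),(364,232),(317,268)])
to([.494,-.038,.16])
E
```

```text
c [478.   88.1] [(np.float64(55.0), np.float64(161.5)), (np.float64(72.0), np.float64(70.3))]
c [631.2 -16.7] [(np.float64(50.0), np.float64(144.6)), (np.float64(68.0), np.float64(56.400000000000006))]
c [498.4 -36.6] [(np.float64(66.0), np.float64(155.4)), (np.float64(55.0), np.float64(67.3))]
dp [-1.88  1.42  4.56] x-axis [ 0.917  0.399 -0.003] y-axis [ 0.399 -0.917 -0.001]
```

Call:
move_arm([
  [-0.2, -0.6, 0.6],
  [-0.4, -1.2, 1.4],
  [-0.5, -1.8, 2.4],
  [-0.73, -2.57, 3.2],
  [-0.73, -2.57, 4.2],
], turn=[-1.7, -3.4, -5.1, -6.8, -8.5], jaw=[1, 1, 1, 1, 1])

```text
time: 8.75
position: [0.4775, 0.0877, 0.1714]
tool_rot: [2.627, 1.722, 0.0]
ft_force: [0.2, -0.6, -0.0]
grip_width: 0.999
```

Call:
move_arm([
  [0, 0, 0],
  [0, 0, 0],
  [0, 0, 0],
], turn=[-1, -1, -1], jaw=[1, 1, 1])

```text
time: 9.05
position: [0.4793, 0.0855, 0.1723]
tool_rot: [2.56, 1.821, 0.0]
ft_force: [-0.1, 0.5, 0.4]
grip_width: 0.997
```

Run:
```python
from h import *
st();print(yaw());im=ctrl.get_image('wrist')
m=pots();cv2.imwrite('pics/w7.png',im[:,:,::-1])
rows([[.478,.088,.12],[.478,.088,.06]])
```

```text
t 9.05 p [0.4793 0.0855 0.1723] rot [2.56  1.821 0.   ] f [-0.1  0.5  0.4] g 0.997 q [ 0.44  0.04 -0.68  1.89  0.03  1.22 -0.58]
-19.15753103167229
0.64 px [270. 205.  79. 125.] c [473.5  95.8] len 84.0 54.0 long-axis deg 70.9
[[0.05, -0.08, 1.75], [0.05, -0.08, 3.75]]
```

View pics/w7.png

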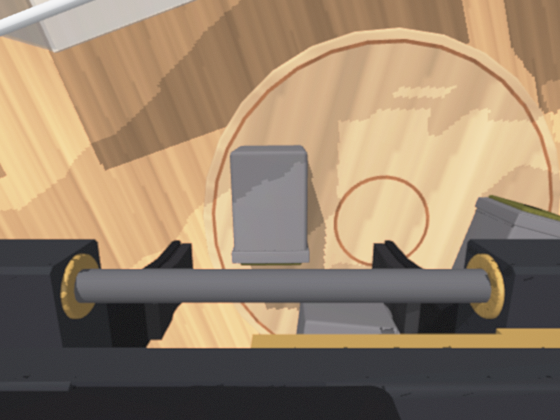

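Run:
```python
from h import *
rows([[.474,.092,.12],[.474,.092,.06]])
```

```text
[[0.13, -0.25, 1.75], [0.13, -0.25, 3.75]]
```

Call:
move_arm([
  [0.13, -0.25, 0.5],
  [0.13, -0.25, 1.7],
  [0.13, -0.25, 2.7],
  [0.13, -0.25, 3.7],
  [0.13, -0.25, 3.75],
], turn=[0, 0, 0, 0, 0], jaw=[1, 1, 1, 1, 1], grip_force=12)

```text
time: 9.65
position: [0.4705, 0.0919, 0.0566]
tool_rot: [-2.554, -1.823, 0.008]
ft_force: [-1.1, 1.0, -1.2]
grip_width: 1.002
```

Call:
move_arm([
  [0, 0, 0],
  [0, 0, 0],
  [0, 0, 0],
  [0, 0, 0],
  [0, 0, 0],
], turn=[0, 0, 0, 0, 0], jaw=[-1, -1, -1, -1, -1])

```text
time: 10.15
position: [0.4738, 0.0927, 0.0602]
tool_rot: [2.555, 1.826, 0.002]
ft_force: [-0.2, -0.1, -0.1]
grip_width: 0.631
```

Call:
move_arm([
  [0, 0, -0.3],
  [0, 0, -1.2],
  [0, 0, -2.4],
  [0, 0, -3.4],
  [0, 0, -3.4],
], turn=[0, 0, 0, 0, 0], jaw=[-1, -1, -1, -1, -1])

```text
time: 10.65
position: [0.4762, 0.0935, 0.1663]
tool_rot: [2.552, 1.824, 0.011]
ft_force: [0.2, -0.2, -1.8]
grip_width: 0.596
```

Run:
```python
from h import *
st();rows([[.42,.36,.165],[.42,.36,.03]])
```

```text
t 10.65 p [0.4762 0.0935 0.1663] rot [2.552 1.824 0.011] f [ 0.2 -0.2 -1.8] g 0.596 q [ 0.44  0.03 -0.7   1.91  0.02  1.2  -0.59]
[[7.8, -4.65, 0.03], [7.78, -4.69, 4.53]]
```

Call:
move_arm([
  [1.4, -0.8, 0],
  [2.8, -1.6, 0],
  [4.2, -2.4, 0],
  [5.6, -3.3, 0],
  [7.0, -4.2, 0],
], turn=[0, 0, 0, 0, 0], jaw=[-1, -1, -1, -1, -1])

```text
time: 11.15
position: [0.4212, 0.3333, 0.1611]
tool_rot: [2.556, 1.825, -0.001]
ft_force: [0.7, -0.7, -1.5]
grip_width: 0.593
```

Call:
move_arm([
  [0.8, -0.4, 0.3],
  [0.8, -0.5, 1.5],
  [0.8, -0.5, 2.8],
  [0.8, -0.5, 4.0],
  [0.8, -0.5, 4.4],
], turn=[0, 0, 0, 0, 0], jaw=[-1, -1, -1, -1, -1])

```text
time: 11.65
position: [0.4128, 0.3573, 0.0253]
tool_rot: [-2.555, -1.827, 0.012]
ft_force: [-0.1, -0.7, -1.6]
grip_width: 0.595
```

Run:
```python
from h import *
st()
```

```text
t 11.65 p [0.4128 0.3573 0.0253] rot [-2.555 -1.827  0.012] f [-0.1 -0.7 -1.6] g 0.595 q [-0.05  0.42 -0.83  1.89  0.37  1.   -1.37]
```

Call:
move_arm([
  [0, 0, 0],
  [0, 0, 0],
  [0, 0, 0],
  [0, 0, -1.2],
  [0, 0, -2.7],
], turn=[0, 0, 0, 0, 0], jaw=[1, 1, 1, 1, 1])

```text
time: 12.15
position: [0.4151, 0.3592, 0.1115]
tool_rot: [-2.556, -1.826, 0.003]
ft_force: [0.3, 0.0, 0.7]
grip_width: 0.947
```

Run:
```python
from h import *
st();rows([[.58,.0,.27]])
```

```text
t 12.15 p [0.4151 0.3592 0.1115] rot [-2.556 -1.826  0.003] f [0.3 0.  0.7] g 0.947 q [ 0.02  0.31 -0.89  1.81  0.26  1.15 -1.3 ]
[[-9.55, 9.07, -5.28]]
```

Call:
move_arm([
  [0, 0, -1.5],
  [-1, 1, -3],
  [-2.2, 2.1, -4],
  [-3.4, 3.2, -5],
  [-4.5, 4.3, -5.3],
], turn=[0, 0.5, 1, 2, 3], jaw=[1, 1, 1, 1, 1])

```text
time: 12.65
position: [0.486, 0.2099, 0.2672]
tool_rot: [2.771, 1.474, 0.011]
ft_force: [0.8, -0.0, -0.2]
grip_width: 1.001
```

Run:
```python
from h import *
st();print(yaw());rows([[.6,.0,.27]])
```

```text
t 12.65 p [0.486  0.2099 0.2672] rot [2.771 1.474 0.011] f [ 0.8 -0.  -0.2] g 1.001 q [ 0.31  0.09 -0.81  1.66  0.07  1.41 -1.1 ]
-33.978890655994434
[[-3.68, 7.06, -0.07]]
```

Call:
move_arm([
  [-0.7, 1.4, 0],
  [-1.4, 2.8, 0],
  [-2.1, 4.2, 0],
  [-2.8, 5.6, 0],
  [-3.6, 6.9, 0],
], turn=[0, 0, 0, 0, 0], jaw=[1, 1, 1, 1, 1])

```text
time: 13.15
position: [0.5978, 0.0029, 0.2647]
tool_rot: [2.77, 1.476, 0.005]
ft_force: [0.7, 0.2, 0.4]
grip_width: 1.003
```

Call:
move_arm([
  [0, 0, 0],
  [0, 0, 0],
], turn=[0, 0], jaw=[1, 1])

```text
time: 13.35
position: [0.597, 0.0032, 0.2638]
tool_rot: [2.774, 1.473, 0.003]
ft_force: [0.5, 1.5, 0.4]
grip_width: 1.001
```

Run:
```python
from h import *
st();print(yaw());save('wrist','w8.png');pots();pots(t='tipped1_center')
```

```text
t 13.35 p [0.597  0.0032 0.2638] rot [2.774 1.473 0.003] f [0.5 1.5 0.4] g 1.001 q [ 0.49  0.25 -0.65  1.51  0.15  1.43 -0.76]
-34.074162902651395
0.52 px [423.   6.  19.  10.] c [779.4  72.8] len 14.0 6.0 long-axis deg 146.2
0.66 px [ 56.  44. 109.  88.] c [506.3 242.8] len 124.0 50.0 long-axis deg 179.0
```

View pics/w8.png

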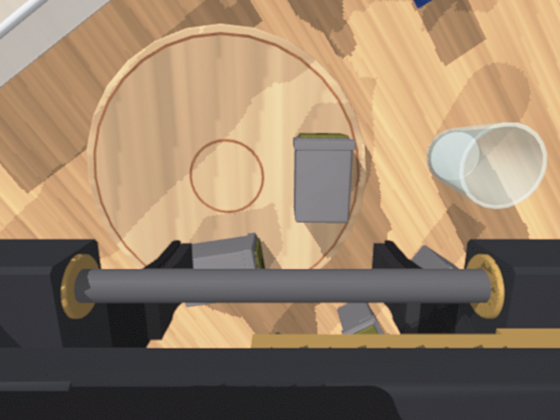

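The wrist view shows pot A at about (323,183), aligned with the jaws. Its lip end is at the top, at about row 138, and there's free space on both sides.

Run:
```python
from h import *
quad('wrist',[(295,142),(354,142),(349,221),(296,221)])
w=ray('wrist',323.5,182,.098);print(w)
rows([[w[0],w[1],.13],[w[0],w[1],.06]])
```

```text
c [632.3  -7.8] [(np.float64(52.0), np.float64(146.2)), (np.float64(74.0), np.float64(56.5))]
[ 0.63263314 -0.00734787  0.098     ]
[[0.29, 1.26, 4.46], [0.28, 1.26, 6.79]]
```

Call:
move_arm([
  [0.2, 1.0, 1.0],
  [0.27, 1.26, 2.4],
  [0.27, 1.26, 3.8],
  [0.27, 1.26, 5.2],
  [0.27, 1.26, 6.6],
], turn=[0, 0, 0, 0, 0], jaw=[1, 1, 1, 1, 1])

```text
time: 14.0
position: [0.6323, -0.0081, 0.0638]
tool_rot: [2.77, 1.48, 0.002]
ft_force: [0.8, -0.4, 1.4]
grip_width: 0.999
```

Call:
move_arm([
  [0, 0, 0.2],
  [0, 0, 0.2],
  [0, 0, 0.2],
  [0, 0, 0.2],
  [0, 0, 0.2],
], turn=[0, 0, 0, 0, 0], jaw=[1, -1, -1, -1, -1])

```text
time: 14.5
position: [0.6337, -0.0099, 0.0607]
tool_rot: [2.771, 1.476, 0.005]
ft_force: [0.9, -0.1, -0.1]
grip_width: 0.72
```

Call:
move_arm([
  [0, 0, 0],
  [0, 0, -0.3],
  [0, 0, -1.2],
  [0, 0, -2.4],
  [0, 0, -3.4],
], turn=[0, 0, 0, 0, 0], jaw=[-1, -1, -1, -1, -1])

```text
time: 15.0
position: [0.6324, -0.0098, 0.1626]
tool_rot: [2.772, 1.477, 0.001]
ft_force: [1.3, -0.5, -0.9]
grip_width: 0.597
```

Run:
```python
from h import *
st();rows([[.58,.36,.165],[.58,.36,.03]])
```

```text
t 15.0 p [ 0.6324 -0.0098  0.1626] rot [2.772e+00 1.477e+00 1.000e-03] f [ 1.3 -0.5 -0.9] g 0.597 q [ 0.47  0.38 -0.63  1.56  0.23  1.27 -0.78]
[[9.26, -8.32, -0.08], [9.26, -8.33, 4.42]]
```

Call:
move_arm([
  [1.1, -1, 0],
  [2.2, -2, 0],
  [3.3, -3, 0],
  [4.4, -4, 0],
  [5.5, -5, 0],
], turn=[0, 0, 0, 0, 0], jaw=[-1, -1, -1, -1, -1])

```text
time: 15.5
position: [0.5994, 0.2122, 0.1612]
tool_rot: [2.772, 1.476, 0.001]
ft_force: [-0.6, -0.3, -0.7]
grip_width: 0.593
```

Call:
move_arm([
  [1.1, -1, 0],
  [2.2, -2, 0],
  [3.3, -3, 0],
  [3.75, -3.35, 0],
  [3.75, -3.35, 1.2],
], turn=[0, 0, 0, 0, 0], jaw=[-1, -1, -1, -1, -1])

```text
time: 16.0
position: [0.5795, 0.3682, 0.1303]
tool_rot: [-2.764, -1.484, -0.018]
ft_force: [0.6, 0.3, -0.4]
grip_width: 0.594
```

Run:
```python
from h import *
st();rows([[.58,.36,.03]])
```

```text
t 16.0 p [0.5795 0.3682 0.1303] rot [-2.764 -1.484 -0.018] f [ 0.6  0.3 -0.4] g 0.594 q [-0.09  0.54 -0.71  1.46  0.36  1.27 -1.42]
[[-0.26, 0.16, 3.34]]
```

Call:
move_arm([
  [0, 0, 1],
  [0, 0, 2.2],
  [0, 0, 3.2],
  [0, 0, 3.2],
  [0, 0, 3.2],
], turn=[0, 0, 0, 0, 0], jaw=[-1, -1, -1, -1, 1])

```text
time: 16.5
position: [0.5794, 0.3603, 0.0292]
tool_rot: [-2.773, -1.477, 0.0]
ft_force: [-0.8, 0.0, 1.0]
grip_width: 0.633
```

Call:
move_arm([
  [0, 0, 0],
  [0, 0, 0],
  [0, 0, -1.2],
  [0, 0, -2.7],
  [0, 0, -4.2],
], turn=[0, 0, 0, 0, 0], jaw=[1, 1, 1, 1, 1])

```text
time: 17.0
position: [0.5792, 0.3603, 0.1572]
tool_rot: [-2.772, -1.477, -0.002]
ft_force: [0.8, 0.4, 0.5]
grip_width: 0.983
```

Run:
```python
from h import *
st();print(yaw());rows([[.47,.03,.26]])
save('top','t4.png',(60,130,320,310),2.8);pots('top')
```

```text
t 17.0 p [0.5792 0.3603 0.1572] rot [-2.772e+00 -1.477e+00 -2.000e-03] f [0.8 0.4 0.5] g 0.983 q [-0.08  0.52 -0.72  1.43  0.34  1.32 -1.41]
-33.894008415017815
[[-11.17, 3.12, -3.44]]
0.94 px [230. 106.  32.  24.] c [824.7 105.7] len 81.0 62.0 long-axis deg 88.3
0.92 px [165. 338.  30.  23.] c [225.4 281.1] len 83.0 57.0 long-axis deg 86.3
0.16 px [442. 249.  47.  31.] c [ 432.9 -427. ] len 117.0 81.0 long-axis deg 89.7
```

View pics/t4.png

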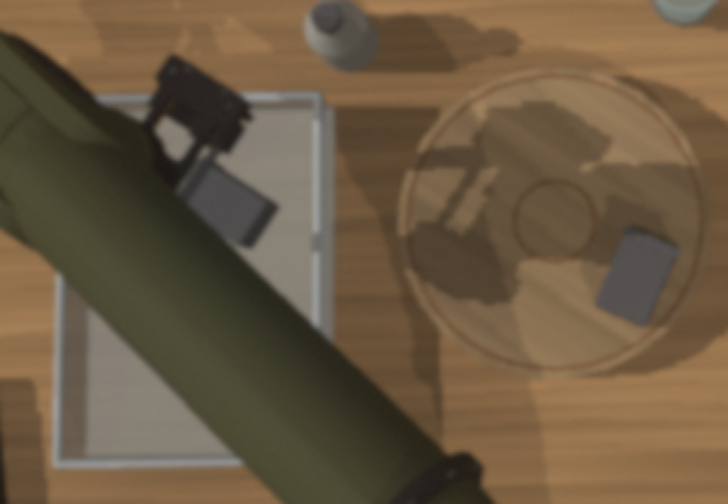

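Pot A is in the tub at crop (230,200), and pot B is still where it was, at crop (637,277). I'll go to B, turning the wrist on the way.

Call:
move_arm([
  [-1.3, 0.5, -0.6],
  [-2.6, 1, -0.6],
  [-3.9, 1.6, -0.6],
  [-5.2, 2.1, -0.6],
  [-6.5, 2.6, -0.6],
], turn=[-1.7, -3.4, -5.1, -6.8, -8.5], jaw=[1, 1, 1, 1, 1])

```text
time: 17.6
position: [0.5358, 0.1558, 0.1734]
tool_rot: [2.053, 2.375, 0.001]
ft_force: [0.4, -0.5, 0.0]
grip_width: 1.001
```

Run:
```python
from h import *
st();print(yaw());rows([[.496,-.037,.18]])
```

```text
t 17.6 p [0.5358 0.1558 0.1734] rot [2.053e+00 2.375e+00 1.000e-03] f [ 0.4 -0.5  0. ] g 1.001 q [ 0.43  0.25 -0.87  1.73  0.2   1.26 -0.34]
8.321790753813493
[[-6.17, -2.24, -0.22]]
```

Call:
move_arm([
  [-1.3, -0.5, -0.4],
  [-2.6, -1, -0.5],
  [-3.9, -1.5, -0.5],
  [-5.2, -2, -0.5],
  [-6.1, -2.2, -0.5],
], turn=[-1.7, -3.4, -5.1, -6.8, -8.5], jaw=[1, 1, 1, 1, 1])

```text
time: 18.1
position: [0.4961, -0.0319, 0.1886]
tool_rot: [1.21, 2.896, -0.002]
ft_force: [0.6, -0.6, 0.1]
grip_width: 1.002
```

Call:
move_arm([
  [0, 0, 0],
  [0, 0, 0],
  [0, 0, 0],
  [0, 0, 0],
], turn=[-1.5, -2.9, -2.9, -2.9], jaw=[1, 1, 1, 1])

```text
time: 18.5
position: [0.4967, -0.0297, 0.1881]
tool_rot: [0.846, 3.024, -0.001]
ft_force: [1.0, -0.8, -0.4]
grip_width: 0.999
```

Run:
```python
from h import *
st();print(yaw());save('wrist','w9.png');pots();print(proj('wrist',[.496,-.037,.098]))
rows([[.496,-.037,.06]])
```

```text
t 18.5 p [ 0.4967 -0.0297  0.1881] rot [ 8.460e-01  3.024e+00 -1.000e-03] f [ 1.  -0.8 -0.4] g 0.999 q [ 0.83  0.06 -0.85  1.84  0.05  1.25  1.  ]
58.731649541869274
[274.36821654 218.40896051]
[[-0.11, -0.22, 4.26]]
```

View pics/w9.png

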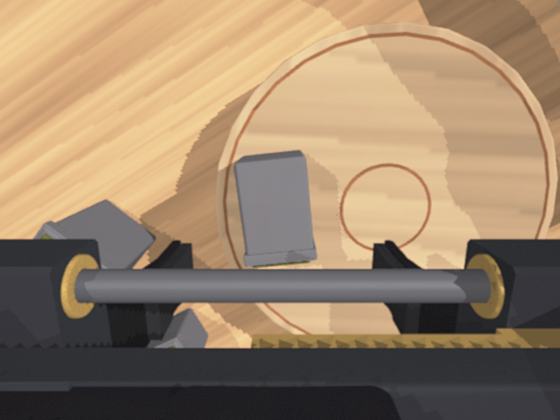

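Run:
```python
from h import *
quad('wrist',[(236,165),(303,157),(315,255),(247,263)])
w=ray('wrist',275.5,209,.098);print(w);rows([[w[0],w[1],.06]])
```

```text
c [492.1 -33.8] [(np.float64(49.0), np.float64(65.8)), (np.float64(74.0), np.float64(155.0))]
[ 0.49037363 -0.03258541  0.098     ]
[[0.13, -0.19, 4.26]]
```

Call:
move_arm([
  [0.1, -0.17, 0.2],
  [0.1, -0.17, 1.4],
  [0.1, -0.17, 2.7],
  [0.1, -0.17, 4.0],
  [0.1, -0.17, 4.25],
], turn=[-1.3, -1.3, -1.3, -1.3, -1.3], jaw=[1, 1, 1, 1, 1])

```text
time: 19.1
position: [0.4878, -0.0322, 0.0562]
tool_rot: [-0.669, -3.062, -0.0]
ft_force: [-1.5, 1.3, -0.4]
grip_width: 0.998
```

Call:
move_arm([
  [0, 0, 0],
  [0, 0, 0],
  [0, 0, 0],
  [0, 0, 0],
  [0, 0, 0],
], turn=[0, 0, 0, 0, 0], jaw=[-1, -1, -1, -1, -1])

```text
time: 19.6
position: [0.492, -0.0331, 0.061]
tool_rot: [0.67, 3.067, -0.001]
ft_force: [0.2, -0.0, -0.5]
grip_width: 0.628
```

Call:
move_arm([
  [0, 0, 0],
  [0, 0, -0.5],
  [0, 0, -1.5],
  [0, 0, -2.7],
  [0, 0, -3.6],
], turn=[0, 0, 0, 0, 0], jaw=[-1, -1, -1, -1, -1])

```text
time: 20.1
position: [0.4917, -0.0324, 0.1707]
tool_rot: [0.669, 3.068, 0.0]
ft_force: [0.3, 0.2, -0.4]
grip_width: 0.601
```

Run:
```python
from h import *
st();print(yaw());rows([[.50,.40,.165],[.50,.40,.03]])
```

```text
t 20.1 p [ 0.4917 -0.0324  0.1707] rot [0.669 3.068 0.   ] f [ 0.3  0.2 -0.4] g 0.601 q [ 0.85  0.07 -0.86  1.88  0.06  1.22  1.11]
65.39946813733988
[[5.75, 13.22, 0.18], [5.76, 13.22, 4.68]]
```

Call:
move_arm([
  [0.6, 1.4, 0],
  [1.2, 2.8, 0],
  [1.9, 4.3, 0],
  [2.5, 5.7, 0],
  [3.1, 7.1, 0],
], turn=[0, 0, 0, 0, 0], jaw=[-1, -1, -1, -1, -1])

```text
time: 20.6
position: [0.4953, 0.2012, 0.169]
tool_rot: [0.671, 3.068, -0.001]
ft_force: [1.3, -0.2, -1.3]
grip_width: 0.598
```

Call:
move_arm([
  [0.6, 1.4, 0],
  [1.2, 2.8, 0],
  [1.9, 4.3, 0],
  [2.5, 5.7, 0],
  [3.1, 7.1, 0],
], turn=[0, 0, 0, 0, 0], jaw=[-1, -1, -1, -1, -1])

```text
time: 21.1
position: [0.4998, 0.4334, 0.1684]
tool_rot: [-0.671, -3.069, 0.001]
ft_force: [0.7, -0.6, -0.7]
grip_width: 0.595
```

Call:
move_arm([
  [0, 0, 0.2],
  [0, 0, 1.2],
], turn=[0, 0], jaw=[-1, -1])

```text
time: 21.3
position: [0.4996, 0.4363, 0.1354]
tool_rot: [0.664, 3.068, 0.009]
ft_force: [0.9, -0.1, -1.2]
grip_width: 0.6
```

Run:
```python
from h import *
st();print(yaw());rows([[.50,.435,.03]])
```

```text
t 21.3 p [0.4996 0.4363 0.1354] rot [0.664 3.068 0.009] f [ 0.9 -0.1 -1.2] g 0.6 q [-0.08  0.57 -0.95  1.5   0.48  1.3   0.07]
65.58268392075304
[[-0.03, -0.05, 3.51]]
```

Call:
move_arm([
  [0, 0, 1],
  [0, 0, 2.2],
  [0, 0, 3.1],
  [0, 0, 3.3],
  [0, 0, 3.3],
], turn=[0, 0, 0, 0, 0], jaw=[-1, -1, -1, -1, 0.5])

```text
time: 21.8
position: [0.4998, 0.4311, 0.0328]
tool_rot: [-0.671, -3.068, 0.002]
ft_force: [0.4, 0.4, 0.6]
grip_width: 0.635
```

Call:
move_arm([
  [0, 0, 0],
  [0, 0, 0],
  [0, 0, -1.3],
  [0, 0, -2.8],
  [0, 0, -4.3],
], turn=[0, 0, 0, 0, 0], jaw=[0.5, 0.5, 0.5, 0.5, 0.5])

```text
time: 22.3
position: [0.4998, 0.4322, 0.1649]
tool_rot: [0.67, 3.069, 0.002]
ft_force: [1.3, 1.1, 0.2]
grip_width: 0.749
```

Run:
```python
from h import *
st();print(yaw());rows([[.63,-.12,.22]])
```

```text
t 22.3 p [0.4998 0.4322 0.1649] rot [6.700e-01 3.069e+00 2.000e-03] f [1.3 1.1 0.2] g 0.749 q [-0.07  0.55 -0.96  1.47  0.46  1.35  0.08]
65.38094013494806
[[-11.62, -14.92, -1.85]]
```

Call:
move_arm([
  [-0.9, -1.1, -0.9],
  [-1.9, -2.2, -1.7],
  [-2.9, -3.4, -2.4],
  [-3.9, -4.6, -2.5],
  [-4.9, -5.8, -2.5],
], turn=[1, 2, 3, 4, 5], jaw=[1, 1, 1, 1, 1])

```text
time: 22.8
position: [0.562, 0.2115, 0.2402]
tool_rot: [1.321, 2.845, 0.004]
ft_force: [0.9, -0.4, -0.4]
grip_width: 0.991
```

Run:
```python
from h import *
st();print(yaw());rows([[.66,-.19,.24]])
save('top','t5.png',(60,130,320,310),2.8)
```

```text
t 22.8 p [0.562  0.2115 0.2402] rot [1.321 2.845 0.004] f [ 0.9 -0.4 -0.4] g 0.991 q [ 0.34  0.32 -0.91  1.53  0.26  1.41  0.11]
40.18709028046694
[[-12.33, -6.14, 0.01]]
```

View pics/t5.png

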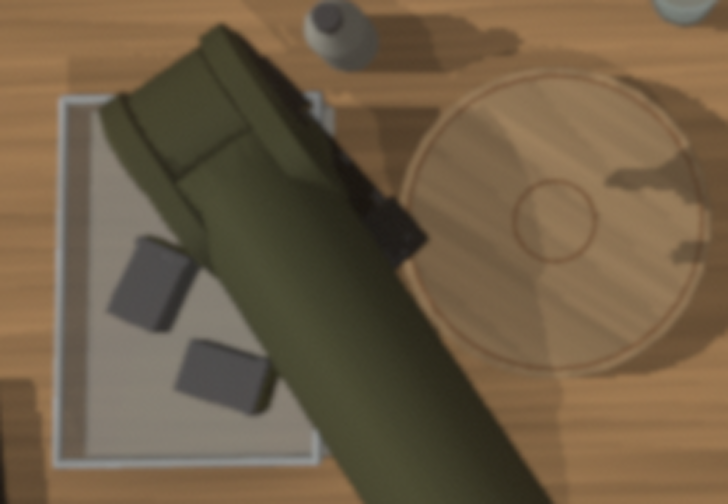

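The tub holds B at crop (150,283) and C at (225,377). A is hidden behind the arm, and the platter is empty. Next is the medium pot.

Call:
move_arm([
  [-1.5, -0.7, 0],
  [-2.9, -1.4, 0],
  [-4.4, -2.1, 0],
  [-5.8, -2.9, 0],
  [-7.2, -3.6, 0],
], turn=[0.4, 0.8, 1.2, 1.6, 2], jaw=[1, 1, 1, 1, 1])

```text
time: 23.35
position: [0.6189, -0.0237, 0.2388]
tool_rot: [1.562, 2.723, 0.001]
ft_force: [1.5, 1.5, 1.5]
grip_width: 1.001
```

Run:
```python
from h import *
st();print(yaw());rows([[.67,-.2,.24]])
```

```text
t 23.35 p [ 0.6189 -0.0237  0.2388] rot [1.562e+00 2.723e+00 1.000e-03] f [1.5 1.5 1.5] g 1.001 q [ 0.62  0.34 -0.79  1.49  0.24  1.41  0.35]
30.31296296078617
[[-5.93, -1.5, -0.03]]
```

Call:
move_arm([
  [-1.5, -0.4, 0],
  [-3, -0.8, 0],
  [-4.5, -1.2, 0],
  [-5.8, -1.5, 0],
  [-5.8, -1.5, 0],
], turn=[0, 0, 0, 0, 0], jaw=[1, 1, 1, 1, 1])

```text
time: 23.85
position: [0.6678, -0.2038, 0.2369]
tool_rot: [1.575, 2.716, -0.005]
ft_force: [0.9, -1.0, -0.3]
grip_width: 1.002
```

Run:
```python
from h import *
st();print(yaw());save('wrist','w10.png');pots(t='fresh_medium_center',z=.08)
print(proj('wrist',[.674,-.201,.08]),proj('wrist',[.572,-.203,.062]))
```

```text
t 23.85 p [ 0.6678 -0.2038  0.2369] rot [ 1.575  2.716 -0.005] f [ 0.9 -1.  -0.3] g 1.002 q [ 0.72  0.5  -0.7   1.27  0.32  1.47  0.58]
29.785344555384583
0.87 px [299. 194.  66.  75.] c [ 679.7 -188.5] len 61.0 55.0 long-axis deg 112.8
0.26 px [200. 138.  68.  59.] c [ 580.3 -190.1] len 45.0 44.0 long-axis deg 86.6
[285.92919509 202.350308  ] [190.06229574 145.96188145]
```

View pics/w10.png

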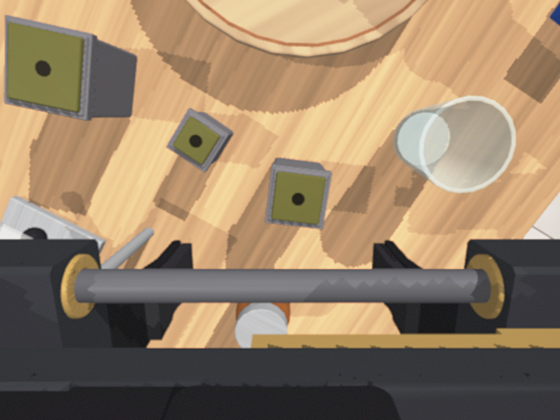

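The wrist view shows the medium pot with its wool dot at (298,199). The small pot is at (197,140) and the large at (43,68), both clear of the jaws, and the jar at (262,325) is behind.

Run:
```python
from h import *
quad('wrist',[(273,165),(330,171),(323,228),(266,221)],.08)
w=ray('wrist',298,198,.08);print(w);rows([[w[0],w[1],.12],[w[0],w[1],.045]])
```

```text
c [ 680.9 -191. ] [(np.float64(52.0), np.float64(23.6)), (np.float64(53.0), np.float64(114.0))]
[ 0.68146313 -0.19192064  0.08      ]
[[-0.13, 0.45, 3.92], [-0.13, 0.44, 6.42]]
```

Call:
move_arm([
  [-0.1, 0.43, 1],
  [-0.1, 0.43, 2.4],
  [-0.1, 0.43, 3.8],
  [-0.1, 0.43, 5.0],
  [-0.1, 0.43, 6.1],
], turn=[1.2, 1.2, 1.2, 1.2, 1.2], jaw=[1, 1, 1, 1, 1])

```text
time: 24.45
position: [0.6803, -0.188, 0.0535]
tool_rot: [1.698, 2.643, 0.002]
ft_force: [0.1, 0.1, -0.6]
grip_width: 0.996
```

Call:
move_arm([
  [0, 0, 0.3],
  [0, 0, 0.3],
  [0, 0, 0.3],
  [0, 0, 0.3],
  [0, 0, 0.3],
], turn=[0, 0, 0, 0, 0], jaw=[1, 0.4, -1, -1, -1])

```text
time: 24.95
position: [0.6815, -0.1911, 0.0472]
tool_rot: [1.701, 2.638, 0.001]
ft_force: [-0.4, 0.4, 0.3]
grip_width: 0.716
```

Call:
move_arm([
  [0, 0, 0.3],
  [0, 0, 0.3],
  [0, 0, 0.3],
], turn=[0, 0, 0], jaw=[-1, -1, -1])

```text
time: 25.25
position: [0.6802, -0.1912, 0.0357]
tool_rot: [1.703, 2.64, -0.0]
ft_force: [0.6, 0.4, -0.3]
grip_width: 0.599
```

Run:
```python
from h import *
st();print(yaw())
```

```text
t 25.25 p [ 0.6802 -0.1912  0.0357] rot [ 1.703  2.64  -0.   ] f [ 0.6  0.4 -0.3] g 0.599 q [ 0.67  0.66 -0.63  1.47  0.41  1.15  0.4 ]
24.3482838510448
```

Call:
move_arm([
  [0, 0, -0.2],
  [0, 0, -1],
  [0, 0, -2.2],
  [0, 0, -3.4],
  [0, 0, -3.8],
], turn=[0, 0, 0, 0, 0], jaw=[-1, -1, -1, -1, -1], grip_force=15)

```text
time: 25.75
position: [0.6822, -0.1908, 0.1548]
tool_rot: [1.699, 2.636, 0.003]
ft_force: [1.1, -0.2, 0.2]
grip_width: 0.6
```

Run:
```python
from h import *
st();print(yaw());rows([[.551,.04,.15],[.551,.04,.085]])
print(proj('wrist',[.6802,-.1912,.193]))
```

```text
t 25.75 p [ 0.6822 -0.1908  0.1548] rot [1.699 2.636 0.003] f [ 1.1 -0.2  0.2] g 0.6 q [ 0.69  0.56 -0.67  1.36  0.35  1.33  0.44]
24.370472495201515
[[8.81, -0.81, 0.12], [8.82, -0.82, 2.29]]
[280.51418532 300.02941851]
```

Call:
move_arm([
  [1.0, -0.1, 0],
  [2.2, -0.2, 0],
  [3.4, -0.3, 0],
  [4.6, -0.4, 0],
  [5.8, -0.5, 0],
], turn=[0, 0, 0, 0, 0], jaw=[-1, -1, -1, -1, -1])

```text
time: 26.25
position: [0.5932, -0.0374, 0.1491]
tool_rot: [-1.702, -2.639, 0.001]
ft_force: [0.3, 0.5, -0.1]
grip_width: 0.604
```

Call:
move_arm([
  [1.1, -0.1, 0],
  [2.1, -0.2, 0],
  [3.0, -0.3, 0],
  [3.0, -0.3, 0],
  [3.0, -0.3, 0],
], turn=[0, 0, 0, 0, 0], jaw=[-1, -1, -1, -1, -1])

```text
time: 26.75
position: [0.5489, 0.0398, 0.1496]
tool_rot: [-1.701, -2.641, 0.002]
ft_force: [0.4, -0.8, -1.1]
grip_width: 0.596
```

Run:
```python
from h import *
st();print(yaw());save('wrist','w11.png');print('ring',proj('wrist',[.551,.04,.046]))
rows([[.551,.04,.083]])
```

```text
t 26.75 p [0.5489 0.0398 0.1496] rot [-1.701e+00 -2.641e+00  2.000e-03] f [ 0.4 -0.8 -1.1] g 0.596 q [ 0.6   0.25 -0.82  1.77  0.19  1.21  0.16]
24.446188344428155
ring [286.35867385 207.99072903]
[[0.02, 0.07, 2.22]]
```

View pics/w11.png

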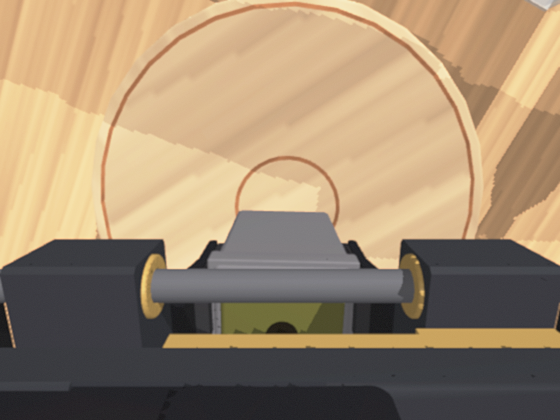

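The pot is held upright over the ring, whose centre is at column 287 against the predicted 286. Lowering now.

Call:
move_arm([
  [0, 0.07, 0.5],
  [0, 0.07, 1.0],
  [0, 0.07, 1.5],
  [0, 0.07, 1.9],
  [0, 0.07, 2.1],
], turn=[0, 0, 0, 0, 0], jaw=[-1, -1, -1, -1, -1])

```text
time: 27.3
position: [0.5502, 0.0402, 0.0846]
tool_rot: [-1.701, -2.638, 0.002]
ft_force: [0.2, -0.7, -1.3]
grip_width: 0.602
```

Call:
move_arm([
  [0, 0, 0],
  [0, 0, 0.05],
  [0, 0, 0.1],
  [0, 0, 0.1],
], turn=[0, 0, 0, 0], jaw=[-1, -1, -1, -1])

```text
time: 27.7
position: [0.5516, 0.0405, 0.0843]
tool_rot: [1.702, 2.64, 0.0]
ft_force: [-0.3, -1.0, -0.5]
grip_width: 0.596
```

Run:
```python
from h import *
st()
```

```text
t 27.7 p [0.5516 0.0405 0.0843] rot [1.702 2.64  0.   ] f [-0.3 -1.  -0.5] g 0.596 q [ 0.57  0.33 -0.79  1.83  0.26  1.09  0.1 ]
```

Call:
move_arm([
  [0, 0, 0.05],
  [0, 0, 0.1],
  [0, 0, 0.1],
], turn=[0, 0, 0], jaw=[-1, -1, -1])

```text
time: 28.0
position: [0.5516, 0.0404, 0.0816]
tool_rot: [1.702, 2.64, -0.0]
ft_force: [-2.0, -0.5, 3.1]
grip_width: 0.6
```

Call:
move_arm([
  [0, 0, 0],
  [0, 0, 0],
  [0, 0, 0],
  [0, 0, 0],
  [0, 0, 0],
], turn=[0, 0, 0, 0, 0], jaw=[0.4, 0.6, 0.8, 1, 1])

```text
time: 28.5
position: [0.5513, 0.0404, 0.0808]
tool_rot: [-1.703, -2.64, 0.0]
ft_force: [-0.4, 0.8, -0.3]
grip_width: 0.952
```

Call:
move_arm([
  [0, 0, -0.5],
  [0, 0, -1.5],
  [0, 0, -3],
  [0, 0, -4.4],
  [0, 0, -5.4],
], turn=[0, 0, 0, 0, 0], jaw=[1, 1, 1, 1, 1])

```text
time: 29.0
position: [0.5522, 0.0411, 0.2473]
tool_rot: [1.7, 2.638, 0.003]
ft_force: [0.4, 0.1, 0.1]
grip_width: 1.0
```

Run:
```python
from h import *
st();print(yaw());pots('wrist','fresh_medium_center',.126)
im=ctrl.get_image('wrist');im2=ctrl.get_image('top');cv2.imwrite('pics/c1.png',np.hstack([im[:300,100:460],cv2.resize(im2[130:310,60:320],None,fx=1.667,fy=1.667)])[:,:,::-1])
rows([[.50,-.30,.25]])
```

```text
t 29.0 p [0.5522 0.0411 0.2473] rot [1.7   2.638 0.003] f [0.4 0.1 0.1] g 1.0 q [ 0.63  0.17 -0.84  1.64  0.13  1.38  0.2 ]
24.396527086071952
0.81 px [285. 273. 155. 124.] c [583.2 -18.6] len 131.0 116.0 long-axis deg 24.0
[[-9.63, -6.29, -0.13]]
```

View pics/c1.png

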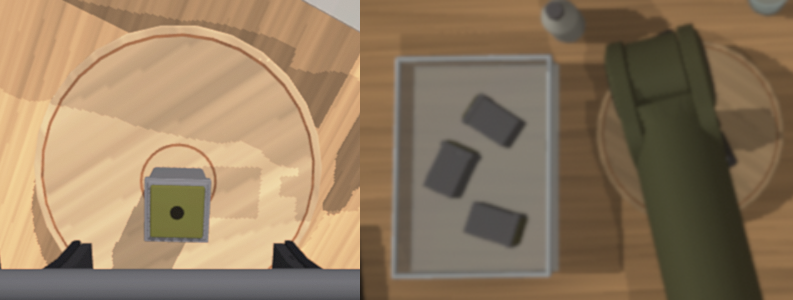

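All three pots lie in the tub, at right-panel (493,120), (452,168) and (495,224). The fresh pot stands upright in the ring, with its dot at (177,212). Now to reopen the feed.

Run:
```python
from h import *
print('pot top',ray('wrist',277,212,.126))
rows(arc([106],.2)+arc([106],.076))
```

```text
pot top [0.55159309 0.0322065  0.126     ]
[[-10.72, -8.65, 1.53], [-10.7, -8.67, 5.67]]
```

Call:
move_arm([
  [-1.2, -1, 0],
  [-2.4, -1.9, 0],
  [-3.6, -2.9, 0],
  [-4.8, -3.9, 0],
  [-6, -4.8, 0],
], turn=[0, 0, 0, 0, 0], jaw=[-1, -1, -1, -1, -1])

```text
time: 29.65
position: [0.4927, -0.1846, 0.2422]
tool_rot: [-1.702, -2.639, 0.001]
ft_force: [0.6, 0.7, -0.0]
grip_width: 0.628
```

Call:
move_arm([
  [-1.2, -1, 0],
  [-2.4, -1.9, 0],
  [-3.6, -2.9, 0.5],
  [-4.7, -3.85, 1],
  [-4.7, -3.85, 1.5],
], turn=[0, 0, 0, 0, 0], jaw=[-1, -1, -1, -1, -1])

```text
time: 30.15
position: [0.4425, -0.3663, 0.1956]
tool_rot: [-1.716, -2.629, 0.005]
ft_force: [0.3, -1.1, -0.3]
grip_width: 0.168
```

Run:
```python
from h import *
st();rows(arc([106],.076)); im=ctrl.get_image('wrist');cv2.imwrite('pics/w12.png',im[:,:,::-1])
for a in (70,142,106): print(a,proj('wrist',arc([a],.1,.085)[0]))
```

```text
t 30.15 p [ 0.4425 -0.3663  0.1956] rot [-1.716 -2.629  0.005] f [ 0.3 -1.1 -0.3] g 0.168 q [ 1.1   0.21 -0.52  1.66  0.11  1.29  0.97]
[[0.13, 0.32, 3.99]]
70 [359.25589294 224.1578729 ]
142 [225.23362245 205.92651773]
106 [295.88994728 193.73267184]
```

View pics/w12.png

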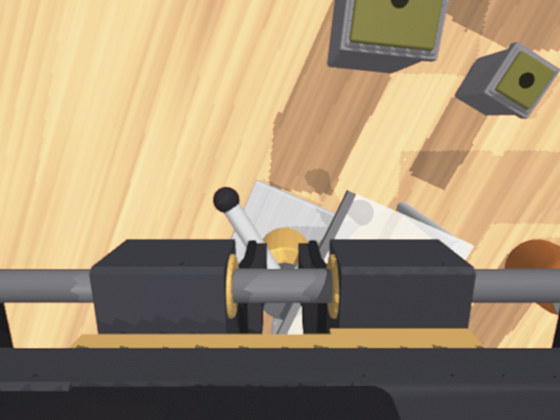

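The ball is at (227,200), against (225,206) predicted for a spoke at 142°, so the wheel is still shut. The guard edge starts at column 345.

Call:
move_arm([
  [0, 0, 0],
  [0, 0, 0.8],
  [0, 0, 0.8],
], turn=[0, 0, 0], jaw=[-1, -1, -1])

```text
time: 30.5
position: [0.4471, -0.3561, 0.1722]
tool_rot: [-1.696, -2.639, -0.002]
ft_force: [0.2, 0.9, -0.1]
grip_width: 0.003
```

Run:
```python
from h import *
st();rows(arc([108],.076))
```

```text
t 30.5 p [ 0.4471 -0.3561  0.1722] rot [-1.696e+00 -2.639e+00 -2.000e-03] f [ 0.2  0.9 -0.1] g 0.003 q [ 1.09  0.23 -0.53  1.7   0.12  1.25  0.96]
[[-0.12, -0.05, 3.21]]
```

Call:
move_arm([
  [-0.12, -0.05, 0.5],
  [-0.12, -0.05, 1.5],
  [-0.12, -0.05, 2.5],
  [-0.12, -0.05, 3.2],
  [-0.12, -0.05, 3.2],
], turn=[0, 0, 0, 0, 0], jaw=[-1, -1, -1, -1, -1])

```text
time: 31.0
position: [0.446, -0.3612, 0.0752]
tool_rot: [-1.699, -2.637, -0.001]
ft_force: [0.2, -0.2, -0.0]
grip_width: 0.008
```

Run:
```python
from h import *
st();rows(arc(range(120,260,10),.076,.072))
```

```text
t 31.0 p [ 0.446  -0.3612  0.0752] rot [-1.699e+00 -2.637e+00 -1.000e-03] f [ 0.2 -0.2 -0. ] g 0.008 q [ 1.07  0.33 -0.51  1.79  0.18  1.07  0.92]
[[0.1, -0.44, -0.02], [0.02, -0.86, -0.02], [-0.12, -1.25, -0.02], [-0.34, -1.61, -0.02], [-0.61, -1.93, -0.02], [-0.93, -2.19, -0.03], [-1.3, -2.4, -0.03], [-1.69, -2.54, -0.03], [-2.1, -2.6, -0.03], [-2.52, -2.6, -0.03], [-2.93, -2.52, -0.03], [-3.32, -2.38, -0.04], [-3.68, -2.16, -0.04], [-4.0, -1.89, -0.04]]
```

Call:
move_arm([
  [0.1, -0.44, 0],
  [0.02, -0.86, 0],
  [-0.12, -1.25, 0],
  [-0.34, -1.6, 0],
  [-0.6, -1.93, 0],
], turn=[0, 0, 0, 0, 0], jaw=[-1, -1, -1, -1, -1])

```text
time: 31.5
position: [0.4018, -0.4042, 0.0789]
tool_rot: [1.703, 2.639, -0.0]
ft_force: [0.1, 2.7, -0.1]
grip_width: 0.002
```

Call:
move_arm([
  [-0.32, -0.26, 0],
  [-0.7, -0.47, 0],
  [-1.1, -0.6, 0],
  [-1.5, -0.67, 0],
  [-1.9, -0.67, 0],
], turn=[0, 0, 0, 0, 0], jaw=[-1, -1, -1, -1, -1])

```text
time: 32.0
position: [0.4069, -0.4641, 0.0774]
tool_rot: [-1.702, -2.638, -0.0]
ft_force: [-0.3, 3.7, 0.3]
grip_width: 0.009
```

Run:
```python
from h import *
s=st();d=s['position'][:2]-H;print(np.degrees(np.arctan2(d[1],d[0]))%360,np.hypot(*d))
rows(arc([220,230,240,245],.076,.072))
```

```text
t 32.0 p [ 0.4069 -0.4641  0.0774] rot [-1.702 -2.638 -0.   ] f [-0.3  3.7  0.3] g 0.009 q [ 1.17  0.4  -0.45  1.69  0.19  1.1   1.09]
211.5310596001896 0.07237387686258474
[[-0.35, 0.08, 0.04], [-0.74, 0.23, 0.04], [-1.1, 0.44, 0.04], [-1.26, 0.57, 0.04]]
```

Call:
move_arm([
  [-0.38, 0.08, 0],
  [-0.77, 0.22, 0],
  [-1.15, 0.44, 0],
  [-1.3, 0.57, 0],
  [-1.3, 0.57, 0],
], turn=[0, 0, 0, 0, 0], jaw=[-1, -1, -1, -1, -1])

```text
time: 32.5
position: [0.4396, -0.493, 0.0777]
tool_rot: [1.702, 2.64, -0.001]
ft_force: [0.0, -0.2, 0.3]
grip_width: 0.006
```

Run:
```python
from h import *
s=st();d=s['position'][:2]-H;print(np.degrees(np.arctan2(d[1],d[0]))%360,np.hypot(*d))
rows(arc([240],.076,.072)+arc([240],.14,.072)+arc([155],.14,.072)+arc([155],.076,.072))
```

```text
t 32.5 p [ 0.4396 -0.493   0.0777] rot [ 1.702e+00  2.640e+00 -1.000e-03] f [ 0.  -0.2  0.3] g 0.006 q [ 1.14  0.48 -0.44  1.57  0.22  1.14  1.08]
246.52233188293934 0.07275068493839433
[[0.23, -0.15, 0.06], [0.23, -0.15, -2.08], [3.45, 0.23, -2.08], [3.45, 0.23, 0.05]]
```

Call:
move_arm([
  [0.2, -0.1, -0.8],
  [0.2, -0.1, -2.3],
  [1.5, 0, -2.3],
  [2.8, 0.15, -2.3],
  [3.45, 0.23, -2.3],
], turn=[0, 0, 0, 0, 0], jaw=[-1, -1, -1, -1, -1])

```text
time: 33.0
position: [0.4023, -0.3925, 0.1477]
tool_rot: [1.7, 2.641, -0.002]
ft_force: [0.6, -0.2, 0.6]
grip_width: 0.007
```

Run:
```python
from h import *
s=st();rows(arc([156],.076,.072))
im=ctrl.get_image('wrist');g=cv2.cvtColor(im,cv2.COLOR_RGB2GRAY)
for a in (120,): print(proj('wrist',arc([a],.1,.09)[0]))
ctrl.get_image('top')
```

```text
t 33.0 p [ 0.4023 -0.3925  0.1477] rot [ 1.700e+00  2.641e+00 -2.000e-03] f [ 0.6 -0.2  0.6] g 0.007 q [ 1.17  0.22 -0.5   1.76  0.11  1.19  1.06]
[[-0.14, -0.05, 2.39]]
[346.52169136 184.55303544]
```

Call:
move_arm([
  [-0.1, 0, 0.4],
  [-0.1, 0, 1.0],
  [-0.1, 0, 1.7],
  [-0.1, 0, 2.35],
  [-0.1, 0, 2.35],
], turn=[0, 0, 0, 0, 0], jaw=[-1, -1, -1, -1, -1])

```text
time: 33.6
position: [0.4019, -0.3975, 0.0727]
tool_rot: [-1.702, -2.634, -0.002]
ft_force: [-0.5, 0.7, 0.2]
grip_width: 0.003
```

Run:
```python
from h import *
s=st();rows(arc([165,175,185,195,205,215],.076,.072))
```

```text
t 33.6 p [ 0.4019 -0.3975  0.0727] rot [-1.702e+00 -2.634e+00 -2.000e-03] f [-0.5  0.7  0.2] g 0.003 q [ 1.15  0.31 -0.49  1.82  0.16  1.06  1.03]
[[-0.27, -0.23, -0.11], [-0.62, -0.46, -0.11], [-1.0, -0.63, -0.11], [-1.4, -0.74, -0.12], [-1.82, -0.77, -0.12], [-2.24, -0.73, -0.12]]
```

Call:
move_arm([
  [-0.27, -0.23, -0.1],
  [-0.62, -0.46, -0.1],
  [-1.0, -0.63, -0.1],
  [-1.4, -0.74, -0.1],
  [-1.82, -0.77, -0.1],
], turn=[0, 0, 0, 0, 0], jaw=[-1, -1, -1, -1, -1])

```text
time: 34.1
position: [0.4052, -0.4577, 0.0797]
tool_rot: [-1.703, -2.639, -0.0]
ft_force: [-0.8, 3.7, 0.2]
grip_width: 0.009
```

Call:
move_arm([
  [-0.42, 0.05, 0],
  [-0.6, 0.1, 0],
  [-0.6, 0.1, 0],
], turn=[0, 0, 0], jaw=[-1, -1, -1])

```text
time: 34.4
position: [0.4157, -0.4735, 0.0794]
tool_rot: [1.703, 2.639, -0.002]
ft_force: [-0.0, 0.4, -0.9]
grip_width: 0.003
```

Run:
```python
from h import *
s=st();d=s['position'][:2]-H;print(np.degrees(np.arctan2(d[1],d[0]))%360,np.hypot(*d))
rows(arc([213],.076,.072)+arc([213],.14,.072)+arc([126],.14,.074)+arc([126],.076,.074))
```

```text
t 34.4 p [ 0.4157 -0.4735  0.0794] rot [ 1.703e+00  2.639e+00 -2.000e-03] f [-0.   0.4 -0.9] g 0.003 q [ 1.17  0.42 -0.45  1.65  0.2   1.11  1.09]
221.76363452899258 0.07089827645919006
[[0.35, -0.12, 0.11], [0.34, -0.12, -2.02], [3.12, 1.75, -2.02], [3.12, 1.76, 0.11]]
```

Call:
move_arm([
  [0.2, -0.1, -0.8],
  [0.3, -0.1, -2.2],
  [1.3, 0.5, -2.2],
  [2.4, 1.2, -2.2],
  [3.0, 1.65, -2.2],
], turn=[0, 0, 0, 0, 0], jaw=[-1, -1, -1, -1, -1])

```text
time: 34.9
position: [0.4243, -0.3672, 0.1462]
tool_rot: [1.699, 2.641, -0.001]
ft_force: [0.3, 0.4, 0.5]
grip_width: 0.002
```

Run:
```python
from h import *
s=st();rows(arc([131],.076,.073))
```

```text
t 34.9 p [ 0.4243 -0.3672  0.1462] rot [ 1.699e+00  2.641e+00 -1.000e-03] f [0.3 0.4 0.5] g 0.002 q [ 1.13  0.22 -0.52  1.76  0.12  1.19  1.  ]
[[-0.07, -0.17, 2.34]]
```

Call:
move_arm([
  [-0.05, -0.1, 0.4],
  [-0.05, -0.1, 1.0],
  [-0.05, -0.1, 1.7],
  [-0.05, -0.1, 2.3],
  [-0.05, -0.1, 2.3],
], turn=[0, 0, 0, 0, 0], jaw=[-1, -1, -1, -1, -1])

```text
time: 35.4
position: [0.419, -0.3721, 0.0734]
tool_rot: [-1.701, -2.635, -0.0]
ft_force: [-0.0, 0.7, 0.1]
grip_width: 0.006
```

Run:
```python
from h import *
s=st();rows(arc([140,150,160,170,180,185,190,195,200],.076,.072))
```

```text
t 35.4 p [ 0.419  -0.3721  0.0734] rot [-1.701 -2.635 -0.   ] f [-0.   0.7  0.1] g 0.006 q [ 1.12  0.3  -0.5   1.83  0.16  1.06  0.97]
[[-0.16, -0.28, -0.09], [-0.38, -0.64, -0.09], [-0.65, -0.96, -0.09], [-0.97, -1.22, -0.09], [-1.34, -1.43, -0.09], [-1.53, -1.5, -0.09], [-1.73, -1.56, -0.09], [-1.94, -1.61, -0.09], [-2.15, -1.63, -0.09]]
```

Call:
move_arm([
  [-0.16, -0.28, -0.05],
  [-0.38, -0.64, -0.05],
  [-0.65, -0.96, -0.05],
  [-0.97, -1.22, -0.05],
  [-1.34, -1.43, -0.05],
], turn=[0, 0, 0, 0, 0], jaw=[-1, -1, -1, -1, -1])

```text
time: 35.9
position: [0.3984, -0.4276, 0.0784]
tool_rot: [1.704, 2.639, -0.0]
ft_force: [1.2, 2.7, 0.4]
grip_width: 0.004
```

Call:
move_arm([
  [-0.2, -0.08, 0],
  [-0.4, -0.13, 0],
  [-0.5, -0.16, 0],
  [-0.5, -0.16, 0],
], turn=[0, 0, 0, 0], jaw=[-1, -1, -1, -1])

```text
time: 36.3
position: [0.4006, -0.4427, 0.0778]
tool_rot: [1.703, 2.64, -0.001]
ft_force: [0.2, 1.1, -0.8]
grip_width: 0.004
```

Run:
```python
from h import *
s=st();d=s['position'][:2]-H;print(np.degrees(np.arctan2(d[1],d[0]))%360,np.hypot(*d))
```

```text
t 36.3 p [ 0.4006 -0.4427  0.0778] rot [ 1.703e+00  2.640e+00 -1.000e-03] f [ 0.2  1.1 -0.8] g 0.004 q [ 1.18  0.36 -0.47  1.74  0.18  1.09  1.08]
193.55149977333213 0.06992119290055887
```

Call:
move_arm([
  [-0.15, -0.03, 0],
  [-0.3, -0.05, 0],
  [-0.4, -0.05, 0],
  [-0.4, -0.05, 0],
], turn=[0, 0, 0, 0], jaw=[-1, -1, -1, -1])

```text
time: 36.7
position: [0.4038, -0.4517, 0.0777]
tool_rot: [-1.699, -2.637, -0.003]
ft_force: [-3.0, 6.9, 3.8]
grip_width: 0.007
```

Run:
```python
from h import *
s=st();d=s['position'][:2]-H;print(np.degrees(np.arctan2(d[1],d[0]))%360,np.hypot(*d))
```

```text
t 36.7 p [ 0.4038 -0.4517  0.0777] rot [-1.699 -2.637 -0.003] f [-3.   6.9  3.8] g 0.007 q [ 1.18  0.38 -0.46  1.71  0.18  1.1   1.09]
201.36501342850318 0.06959815569367586
```

The finger is at 201° and the force is climbing. Same check as at the shut stop: one more small push.

Call:
move_arm([
  [-0.15, 0, 0],
  [-0.35, 0.02, 0],
  [-0.35, 0.02, 0],
  [-0.35, 0.02, 0],
], turn=[0, 0, 0, 0], jaw=[-1, -1, -1, -1])

```text
time: 37.1
position: [0.4041, -0.4522, 0.0773]
tool_rot: [-1.686, -2.623, -0.012]
ft_force: [-18.1, 28.5, 23.2]
grip_width: 0.006
```

Run:
```python
from h import *
s=st();d=s['position'][:2]-H;print(np.degrees(np.arctan2(d[1],d[0]))%360,np.hypot(*d))
```

```text
t 37.1 p [ 0.4041 -0.4522  0.0773] rot [-1.686 -2.623 -0.012] f [-18.1  28.5  23.2] g 0.006 q [ 1.17  0.4  -0.46  1.69  0.19  1.12  1.09]
201.9054767411621 0.06948925785047705
```

It's at the open stop: 11 mm more command moved the finger only about 0.5 mm, and the force rose to about 40 N. Backing off, then a final check.

Call:
move_arm([
  [0.7, 0, 0],
  [1.0, 0.1, 0],
  [1.0, 0.1, -1.3],
  [1.0, 0.1, -2.8],
  [1.0, 0.1, -4.4],
], turn=[0, 0, 0, 0, 0], jaw=[-1, -1, -1, -1, -1])

```text
time: 37.6
position: [0.3992, -0.4351, 0.2112]
tool_rot: [1.703, 2.639, -0.002]
ft_force: [0.6, -1.7, 0.1]
grip_width: 0.001
```

Run:
```python
from h import *
st();rows([[.28,-.58,.24]])
```

```text
t 37.6 p [ 0.3992 -0.4351  0.2112] rot [ 1.703e+00  2.639e+00 -2.000e-03] f [ 0.6 -1.7  0.1] g 0.001 q [ 1.2   0.23 -0.49  1.61  0.11  1.33  1.12]
[[-2.77, -5.61, -0.95]]
```

Call:
move_arm([
  [-0.5, -1.1, -0.5],
  [-1.1, -2.2, -1],
  [-1.6, -3.4, -1],
  [-2.2, -4.5, -1],
  [-2.7, -5.6, -1],
], turn=[0, 0, 0, 0, 0], jaw=[-1, -1, -1, -1, -1])

```text
time: 38.1
position: [0.2785, -0.5801, 0.2406]
tool_rot: [1.703, 2.638, -0.004]
ft_force: [-0.0, -0.3, 0.1]
grip_width: 0.005
```

Call:
move_arm([
  [0, 0, 0],
  [0, 0, 0],
  [0, 0, 0],
], turn=[0, 0, 0], jaw=[-1, -1, -1])

```text
time: 38.4
position: [0.2813, -0.577, 0.2402]
tool_rot: [1.7, 2.641, 0.0]
ft_force: [0.3, 0.1, 0.1]
grip_width: 0.005
```

Run:
```python
from h import *
st();save('top','fin.png',(70,90,490,300),1.9)
for a in (72,144,216,288,0): print(a,((proj('top',arc([a],.1,.085)[0])-[70,90])*1.9).round())
print('ring/pot',((proj('top',[.551,.04,.126])-[70,90])*1.9).round())
```

```text
t 38.4 p [ 0.2813 -0.577   0.2402] rot [1.7   2.641 0.   ] f [0.3 0.1 0.1] g 0.005 q [ 1.38  0.32 -0.38  1.44  0.12  1.41  1.42]
72 [643. 255.]
144 [669. 325.]
216 [744. 323.]
288 [763. 252.]
0 [701. 210.]
ring/pot [355. 220.]
```

The picture limit is reached, so the last check is numeric.

Run:
```python
from h import *
im=ctrl.get_image('top');g=cv2.cvtColor(im,cv2.COLOR_RGB2GRAY);hsv=cv2.cvtColor(im,cv2.COLOR_RGB2HSV)
# dark balls on the robot side of the wheel
m=(g<45).astype(np.uint8);m[:, :395]=0;m[:,490:]=0;m[:236]=0;m[285:]=0
n,_,s,c=cv2.connectedComponentsWithStats(m)
for i in range(1,n):
    if s[i,4]>8:
        d=ray('top',*c[i],.1)[:2]-H;print('ball',c[i].round(1),s[i,4],'ang',np.degrees(np.arctan2(d[1],d[0])).round(1)%360,'r',np.hypot(*d).round(3))
# grey pots: dark in tub, and on the platter
t=(g<105).astype(np.uint8);u=np.zeros_like(t);u[168:292,86:172]=t[168:292,86:172]
n,_,s,c=cv2.connectedComponentsWithStats(u)
print('tub',[(c[i].round(),s[i,4],ray('top',*c[i],.05)[:2].round(3)) for i in range(1,n) if s[i,4]>80])
for nm in ['fresh_medium_center','feed_wheel']:
  for d in ctrl.look_for('top',nm): print(nm,np.round(d['rect'],1),round(d['confidence'],2),ray('top',*d['rect'][:2],.1).round(3))
k=((hsv[...,0]>22)&(hsv[...,0]<40)&(hsv[...,1]>130)).astype(np.uint8)
n,_,s,c=cv2.connectedComponentsWithStats(k)
print('wool',[(c[i].round(1),s[i,4],ray('top',*c[i],.126)[:2].round(3)) for i in range(1,n) if s[i,4]>60 and 200<c[i][0]<400])
```

```text
ball [462.9 259.8] 21 ang 217.9 r 0.086
ball [423.1 262.1] 19 ang 145.7 r 0.086
tub [(array([ 95., 217.]), np.int32(947), array([0.54 , 0.474])), (array([140., 202.]), np.int32(773), array([0.577, 0.356])), (array([115., 231.]), np.int32(852), array([0.502, 0.422])), (array([140., 277.]), np.int32(817), array([0.38 , 0.356]))]
feed_wheel [443.2 249.5  49.1  30.8] 0.58 [ 0.428 -0.431  0.1  ]
wool [(array([350.3, 196.4]), np.int32(78), array([ 0.568, -0.196])), (array([260.1, 204.2]), np.int32(176), array([0.555, 0.031])), (array([354.9, 242.1]), np.int32(352), array([ 0.453, -0.203]))]
```

```bash
python3 -c "
from bench import ctrl
print(ctrl.close_job())"
```

```text
the job is handed in; nothing more can be done
None
```

The job is done and handed in at about 38.5 s on the robot clock; no verdict was reported.

**What I did:**
- Turned the wheel clockwise to its shut stop.
- Lifted all three tipped pots into the tub.
- Stood the medium fresh pot in the ring.
- Turned the wheel anticlockwise to its open stop.

**Last checks, from the top camera:**
- **Feed wheel:** the spoke balls were at 145.7° and 217.9°. I expected 144° and 216° at the open stop, so it agrees to about 2°. Pushing harder at the stop moved the finger only about 0.5 mm.
- **Tipped pots:** all three were inside the tub, at about (0.577, 0.356), (0.502, 0.422) and (0.38, 0.356) m. The last one was about 3 cm from where I set it down, probably the knock you mentioned, but still well inside.
- **Fresh pot:** its wool top was facing up, about 10 mm from the turntable's middle.
- **Other pots and things:** the small and large pots were within about 1 cm of where they started. I did not re-measure the bottle, beaker and jar after the start, but the arm had no contact with them that I could tell.

**Checks that failed or disagreed:**
- The final picture could not be viewed because the limit of 16 was reached, so the closing checks are numeric only.
- The network did not report the medium pot in the last top image. The wool colour placed it instead.
- A fourth dark patch at the tub's left wall I took for the wall's shadow.

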